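# Clear the turntable into the pantry bin

## Task

First lock the white turntable by standing its red-ball brake lever straight up, before any of the condiments is taken away. Then load every condiment that is out - mustard jar, steel tin, vinegar cruet, orange shaker, amber sauce bottle and green herb jar, whichever are there on the lower tier and the open shelf - standing upright on the floor of the grey bin. When all are in, lay the wooden stop bar on the shelf flush along the middle of the bin's long robot-side face so the bin cannot creep forward; leave the lever up, and leave the salt jar and honey pot on the upper tier.

Things in the scene. Friction and masses are not known exactly. Their poses are not given: they have to be found in the camera images.
- brake (a joint): Hinge of the turntable's red-ball brake lever, rad. 0 = leaning 0.6 rad (34 degrees) towards the outside of the turntable (the robot's side, -x of the turntable), 0.6 = straight up, 1.2 = leaning 34 degrees in over the turntable. Stiff: stays where it is left.
- brake_tip (a point): Centre of the red ball (26 mm diameter) at the end of the brake lever, 80 mm from the lever's pivot; about 102 mm above the shelf when the lever stands straight up. The lever's stem is a 10 mm steel rod.
- brake_pivot (a point): Pivot of the brake lever, 22 mm above the shelf, on a grey block 70 x 50 x 25 mm that is part of the turntable's base. The hinge axis is level, along the turntable's y axis. Axes as the turntable's.
- turntable: Two-tier white plastic turntable. Origin: centre of its underside on the shelf; x points from the lever block across the middle. Lower tier: disc of radius 150 mm, top 30 mm above the shelf. Upper tier: disc of radius 78 mm, top 108 mm, underside 100 mm, on a 32 mm post. The base does not move; the tiers turn stiffly. The lever block stands 190 mm from the centre, on the -x side.
- mustard: Closed mustard jar, yellow with red lid, diameter 62 mm, height 90 mm, straight sided. Origin: centre of its underside, z up. Stands on the open shelf at the start. Part used, so heaviest at the foot. May be absent.
- tin: Small round steel tin with lid, diameter 60 mm, height 88 mm, straight sided. Origin: centre of its underside, z up. Stands on the open shelf at the start. Part used, so heaviest at the foot. May be absent.
- cruet: Glass vinegar cruet with amber vinegar and ball stopper: body diameter 50 mm and straight up to 96 mm, then a narrow neck and stopper (24 mm wide) up to 144 mm. Origin: centre of its underside, z up. Starts on the lower tier. Part used, so heaviest at the foot. May be absent.
- shaker: Orange plastic twist-top shaker, diameter 52 mm, height 110 mm, straight up to 108 mm. Origin: centre of its underside, z up. Starts on the lower tier. Part used, so heaviest at the foot. May be absent.
- sauce: Amber glass sauce bottle with paper band and red cap: body diameter 50 mm, straight up to 100 mm, then a neck and cap (26 mm wide) up to 138 mm. Origin: centre of its underside, z up. Starts on the lower tier. Part used, so heaviest at the foot. May be absent.
- herbs: Green glass herb jar with green lid, diameter 54 mm, height 100 mm, straight sided. Origin: centre of its underside, z up. Starts on the lower tier. Part used, so heaviest at the foot. May be absent.
- bin: Grey open plastic bin, loose on the shelf, about 1 kg. Outside 172 mm (x) by 272 mm (y), 50 mm high, walls 6 mm, floor about 6 mm thick. Origin: centre of its underside. Its robot-side long face is at x = -86 mm in its own frame.
- bar: Wooden stop bar, 190 mm long (its y), 30 mm wide (x), 24 mm high, with a dark wooden grip block on its middle: 44 mm (y) by 18 mm (x), from 24 mm up to 60 mm. Origin: centre of its underside, z up. Same both ways round.
- saltjar: Bystander: white salt jar, 44 mm diameter, 50 mm high, on the upper tier. Origin: centre of its underside.
- honeypot: Bystander: amber honey pot, 44 mm diameter, 50 mm high, on the upper tier. Origin: centre of its underside.
Mind the look-alikes: they are no part of the job. What is shaped like the tin but blue or purple is not meant.

How it is judged:
On the way, in this order (a step that is already met when the one before it is completed fails the run):
1. the brake lever stands straight up (value of joint brake between 0.48 and 0.72 rad), for 0.2 s.
2. every condiment that is there stands upright on the bin's floor (x of mustard in the frame of bin between -0.082 and 0.082 m and y of mustard in the frame of bin between -0.132 and 0.132 m and z of each of mustard, tin, cruet, shaker, sauce, herbs in the frame of bin below 0.016 m and angle between each of mustard, tin, cruet, shaker, sauce, herbs's own z axis and vertical below 0.15 rad and linear speed of each of mustard, tin, cruet, shaker, sauce, herbs below 0.03 m/s and x of tin in the frame of bin between -0.082 and 0.082 m and y of tin in the frame of bin between -0.132 and 0.132 m and x of cruet in the frame of bin between -0.082 and 0.082 m and y of cruet in the frame of bin between -0.132 and 0.132 m and x of shaker in the frame of bin between -0.082 and 0.082 m and y of shaker in the frame of bin between -0.132 and 0.132 m and x of sauce in the frame of bin between -0.082 and 0.082 m and y of sauce in the frame of bin between -0.132 and 0.132 m and x of herbs in the frame of bin between -0.082 and 0.082 m and y of herbs in the frame of bin between -0.132 and 0.132 m), for 0.2 s.
3. the stop bar lies flush along the robot-side face of the bin (x of bar in the frame of bin between -0.106 and -0.098 m and y of bar in the frame of bin between -0.05 and 0.05 m and angle between the y axis of bar and the y axis of bin, either way round below 0.045 rad and angle between bar's own z axis and vertical below 0.08 rad and height (world z) of bar below 0.006 m and linear speed of bar below 0.02 m/s), for 0.2 s.
At the end, for the whole second after the job is handed in: Lever within 7 degrees of straight up; every condiment present stands (8 degrees) on the bin floor, at rest; the stop bar lies flat on the shelf, within 5 mm of the bin's robot-side long face, parallel within 2.5 degrees, centred within 50 mm; bystanders upright (all of step 1 and all of step 2 and all of step 3 and angle between each of saltjar, honeypot's own z axis and vertical below 0.3 rad); the robot touches nothing.
It fails at once if a condiment was taken away (more than 12 cm) while the brake lever was not up ((value of joint brake below 0.35 rad or value of joint brake above 0.85 rad) and distance of any of mustard, tin, cruet, shaker, sauce, herbs from where it was at the start of the episode above 0.12 m).
It fails at once if a bystander was pushed more than 6 cm or knocked over (distance of any of saltjar, honeypot from where it was at the start of the episode above 0.06 m or angle between any of saltjar, honeypot's own z axis and vertical above 0.6 rad).
Of mustard, tin, cruet, shaker, sauce, herbs only 4 to 6 are there at a start; the rules pass over those that are not, and their reading is None.
At some moment in a run one of bar, mustard, tin may be knocked a few centimetres aside while the robot is not near it.
It also fails if it takes over 210 s, if anything falls off the work surface, if the arm or the gripper's body presses on something with over 40 N, if the wrist force passes 120 N, or if a joint passes its speed limit or range.

## Robot

A 6-joint arm with a two-finger parallel gripper is mounted at the origin on the work surface. World frame = base frame: x ahead of the robot, y to its left, z up, the work surface at z = 0. Lengths are in m, angles in rad, forces in N, time in s.
With the tool pointing down it reaches from about 0.35 to 0.975 m from the base axis. Payload 4.9 kg.
Tool frame: the origin (TCP) lies at the very end of the fingers, on their centre line; the grasp point (between the pads) lies 19 mm behind it (ctrl.tcp_to_grasp is the z of the grasp point in the tool frame, in m); z points along the fingers, y is the line along which they close (so a half turn about z gives the same grasp; the last joint's range is limited). The gripper opens to 85 mm and grips with 20 to 120 N. Pads are 22 mm wide; open, the fingers measure 114 mm over their backs; the gripper's body (76 mm by 85 mm) begins 54 mm behind the grasp point. The pads swing forward as they close: fully open they stand 13 mm farther back than shut.
Start: joints at [-1.394, 0.053, 1.613, -0, 1.476, -0.119], TCP at [0.182, -0.598, 0.231] pointing down, gripper open.
Joint ranges: [-3.01, 3.01], [-1.01, 2.22], [0.06, 2.58], [-1.02, 4.17], [0.09, 2.62], [-3.14, 3.14]. Speed limits (rad/s): [2.57, 2.57, 3.14, 3.14, 3.14, 3.14].

## Interface

Orientations are given as a rotation vector (axis times angle).
In Python, from station import ctrl, eyes, job, nets gives the robot as it stands. The module is installed in compiled form; this text tells all that it offers.
- The arm moves only by the tool jog_arm, never from a script. Its argument "commands" is one flat list of numbers, 7 for each row, row after row: the shift along the tool's x, y, z each as a share of 0.06 m, from -1 to 1, then the turn, a rotation vector about the tool's x, y, z each as a share of 0.1 rad, from -1 to 1, then the finger opening in mm, from 0 to 85.4. In form: [x, y, z, ax, ay, az, grip, x, y, z, ax, ay, az, grip, ...]. A call has 1 to 20 rows; each row shifts and turns the commanded pose from where the row before left it, along the tool's axes as they then stand; what a row does not reach is not made up. A row lasts 1/8 s, in which the tool goes at most 62.5 mm and 10.7 degrees, less where a joint would pass 70% of its speed; a pose out of reach is approached as far as the arm can. A call with a number of a shift or a turn outside -1 to 1 is refused whole. A call with a gripper value outside its range is refused whole. The fingers move at their own pace and stop on an object; "newtons" is the grip in N (left out, the last holds). Time passes only in rows, so rows that do not move let the fingers close. It gives the time, the measured TCP pose, the force, the opening and the grip force at its end, in the units of the state.
- ctrl.get_obs(): the state, without advancing time (a new reading comes with each control period).
- eyes.get_image(name): name is "scene" or "top" or "wrist"; returns a dict with "image" (480x640x3 uint8, red, green, blue), "z_map" (480x640 float32, m along the optical axis (not along the pixel's ray), 0 where there is no reading), "K" (3x3 intrinsics, pixels), "cam_to_world" (4x4, takes a point from camera to world coordinates). Camera axes: x right, y up, looking along -z (the intrinsics and any distortion apply to the point x, -y, -z); pixel columns grow to the right and rows downward; lengths in m; the calibration is good to about 2 mm. A picture is of the moment at which its call begins.
- job.finish_job(): hands the job in; it is judged then, once.
Trained networks look in the newest picture that a camera, given by its name, has taken for a name from the list of things; names that differ only in an ending like _2 or _b are one class to them, and where a whole thing is asked for, a point or a joint stands for the part that bears it (a point fixed in the world has none). Each returns a list of dicts, best first, with "p" (0 to 1); they miss things now and then, are a little off and sometimes report something else, mostly with a low value. They report only what shows in the picture. A call takes as long as a camera call. They do not tell look-alikes from the thing itself.
- nets.silhouettes(camera, name): "mask" (480x640 bool, what is visible of it) and "bbox" ([left, top, right, bottom] in pixels, round what is visible of it).
The state is a dict: "t": time; "q": joint angles; "dq": joint speeds; "effort": joint torques, N m; "tool_pos": TCP position; "tool_rot": TCP orientation; "contact_force": force on the tool from outside, world axes, zero at the start; "wrist_torque": the same for the moment, N m; "opening": finger opening in m; "grip_force": force on a finger pad.
Only numpy, scipy, OpenCV 4.12 (cv2) and the standard library are available. Lean on these libraries where they do the work, as an engineer would, in place of code of your own. Each camera call takes 0.05 s, during which the arm holds its last target. There are 200 camera calls.

## Working session

There is one attempt and no reset: what is moved stays moved. The work goes in short steps, Python scripts to look and compute and a tool call to move; the robot and the scene stay as the last step left them, time stands still between calls to the robot, and variables do not carry over. Pictures are saved under pics/ and viewed, at most 14 in all, crops included, and the job is handed in when it is done.

Besides the shell and the picture viewer there is one more tool, called after "Emit:" as name(argument=value, ...), one argument or row to a line, values as JSON. jog_arm: Moves the arm, as the interface text tells. Shift numbers are shares of 0.06 m and turn numbers shares of 0.1 rad, none past 1 either way. Its arguments: {"type":"object","properties":{"commands":{"type":"array","items":{"type":"number"}},"newtons":{"type":"number"}},"required":["commands"]}

```bash
ls; mkdir -p pics
cat > h.py <<'E'
import numpy as np, cv2
from station import ctrl, eyes, job, nets
from scipy.spatial.transform import Rotation as R
def cloud(im):
    z=im["z_map"]; K=im["K"]; v,u=np.mgrid[:480,:640]
    p=np.stack([(u-K[0,2])/K[0,0]*z,-(v-K[1,2])/K[1,1]*z,-z],-1)
    T=im["cam_to_world"]; w=p@T[:3,:3].T+T[:3,3]; w[z==0]=np.nan
    return w
def save(n,img): cv2.imwrite("pics/"+n,cv2.cvtColor(np.ascontiguousarray(img),cv2.COLOR_RGB2BGR))
E
python3 - <<'E'
from h import *
for c in ["scene","top"]:
    im=eyes.get_image(c); save(c+"0.png",im["image"]); print(c,im["K"].round(1).tolist(),im["cam_to_world"].round(3).tolist())
    W=cloud(im)
    for n in "brake brake_tip turntable mustard tin cruet shaker sauce herbs bin bar saltjar honeypot".split():
        for d in nets.silhouettes(c,n)[:3]:
            if d["p"]<.2: continue
            P=W[d["mask"]]; P=P[~np.isnan(P[:,0])]
            print(n,round(d["p"],2),[int(b) for b in d["bbox"]],np.median(P,0).round(3) if len(P) else None, P.min(0).round(3), P.max(0).round(3))
o=ctrl.get_obs(); print(o)
E
```

```text
pics
scene [[576.8, 0.0, 319.9], [0.0, 576.8, 226.9], [0.0, 0.0, 1.0]] [[0.76, -0.545, 0.354, 1.011], [0.65, 0.624, -0.433, -0.485], [0.015, 0.56, 0.829, 1.156], [0.0, 0.0, 0.0, 1.0]]
brake 0.59 [300, 124, 317, 154] [0.35  0.267 0.082] [ 0.298  0.254 -0.001] [0.378 0.334 0.107]
brake_tip 0.56 [301, 128, 319, 152] [0.35  0.267 0.083] [0.299 0.255 0.003] [0.378 0.316 0.107]
turntable 0.59 [301, 129, 445, 240] [0.614 0.267 0.032] [ 0.271  0.142 -0.005] [0.722 0.473 0.159]
tin 0.95 [366, 299, 405, 340] [ 0.794 -0.008  0.088] [ 0.747 -0.096 -0.003] [0.843 0.078 0.202]
tin 0.74 [327, 311, 357, 356] [ 0.752 -0.09   0.087] [ 0.693 -0.112 -0.005] [ 0.777 -0.016  0.096]
tin 0.7 [279, 344, 318, 389] [ 0.731 -0.193  0.088] [ 0.67  -0.216 -0.004] [ 0.755 -0.142  0.095]
cruet 0.61 [395, 115, 417, 154] [0.554 0.406 0.13 ] [ 0.457  0.343 -0.002] [0.593 0.557 0.18 ]
shaker 0.83 [348, 118, 372, 159] [0.465 0.318 0.128] [0.367 0.263 0.001] [0.499 0.422 0.146]
sauce 0.64 [325, 144, 351, 191] [0.481 0.215 0.112] [ 0.401  0.201 -0.003] [0.497 0.35  0.174]
herbs 0.67 [343, 184, 364, 230] [0.581 0.162 0.113
[... 2388 characters left out ...]
0.109] [0.592 0.278 0.162]
{'t': 1.4, 'q': array([-1.39401932e+00,  5.26754211e-02,  1.61291466e+00,  2.73733969e-05,
        1.47600891e+00, -1.19005029e-01]), 'dq': array([-0.00064342,  0.00160729, -0.00012748, -0.00016602,  0.00086958,
        0.00085575]), 'effort': array([-9.97102688e-05, -3.93671572e+01, -3.70453370e+01, -1.40298243e-04,
        4.23296806e-04,  1.53691110e-05]), 'tool_pos': array([ 0.18218005, -0.59783135,  0.23131006]), 'tool_rot': array([-3.10729271e+00, -4.62916460e-01, -4.24992646e-05]), 'contact_force': array([ 0.37147385,  0.48595495, -0.56227204]), 'wrist_torque': array([ 0.0167563 , -0.01174225,  0.00769497]), 'grip_force': 0.0, 'opening': 0.08541949556858755}
```

View pics/scene0.png

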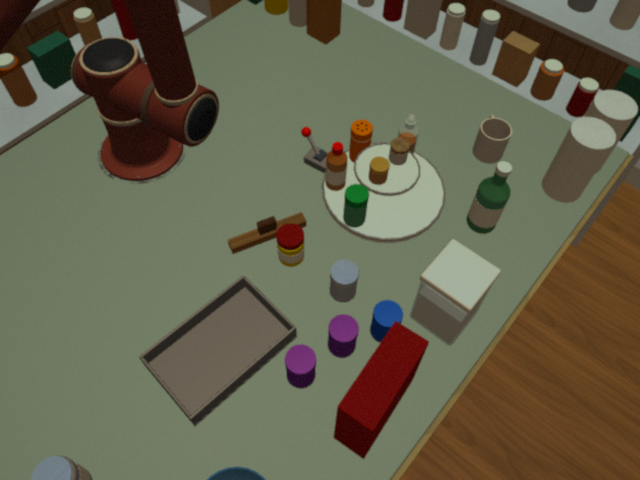

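View pics/top0.png

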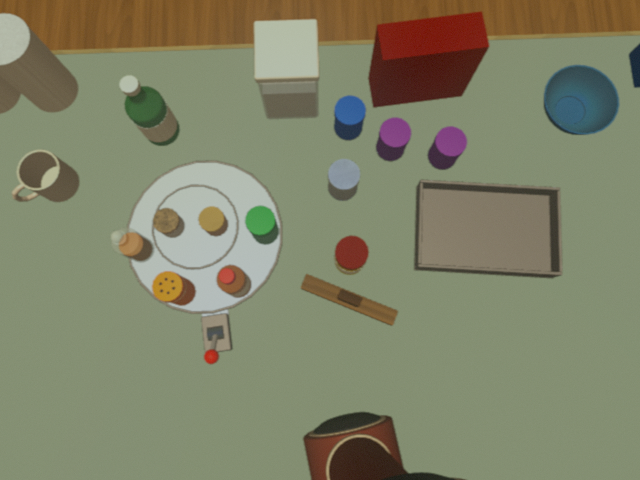

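Six condiments are present. In scene (top): mustard (290,243), sauce (337,165), shaker (361,140), cruet (408,130) and herbs (356,205), with the lever ball leaning outward at (306,132). Things that could be taken for the steel tin: silver (344,280) / top (344,175), blue (388,320), purple (343,335) and (300,365), and a can in the corner at (60,475). I choose the silver one and check it in a crop.

```bash
cat >> h.py <<'E'
def tops(W,c,r=.04,band=.008):
    P=W.reshape(-1,3); P=P[~np.isnan(P[:,0])]
    c=np.array(c,float)
    Q=P[np.hypot(*(P[:,:2]-c).T)<r]; zt=np.percentile(Q[:,2],97) if len(Q) else 0
    T=Q[np.abs(Q[:,2]-zt)<band]
    lo,hi=np.percentile(T[:,:2],[3,97],axis=0)
    return T[:,:2].mean(0).round(4),((lo+hi)/2).round(4),((hi-lo)).round(3),np.median(T[:,2]).round(4),len(T)
E
cat > m.py <<'E'
from h import *
C=dict(mustard=(.512,.016),tin=(.655,.02),cruet=(.545,.405),shaker=(.46,.33),sauce=(.47,.222),herbs=(.58,.165))
for c in ["scene","top"]:
    im=eyes.get_image(c);W=cloud(im)
    for n,p in C.items(): print(c,n,*tops(W,p))
    I=im["image"].astype(int)
    red=(I[...,0]>140)&(I[...,1]<50)&(I[...,2]<60)
    b=W[red]; b=b[np.hypot(b[:,0]-.345,b[:,1]-.267)<.04]; print("ball",b.mean(0).round(4),b.min(0).round(3),b.max(0).round(3),len(b))
    P=W.reshape(-1,3);P=P[~np.isnan(P[:,0])]
    s=P[(np.abs(P[:,2]-.1)<.006)&(np.abs(P[:,0]-.56)<.2)&(np.abs(P[:,1]-.285)<.2)]
    d=P[(np.abs(P[:,2]-.03)<.004)&(np.hypot(P[:,0]-.57,P[:,1]-.29)<.17)].astype(np.float32)
    (x,y),r=cv2.minEnclosingCircle(d[:,:2]); lo,hi=np.percentile(d[:,:2],[.5,99.5],axis=0);print("disc",x,y,r,lo,hi)
    d=P[(np.abs(P[:,2]-.108)<.005)&(np.hypot(P[:,0]-.57,P[:,1]-.29)<.09)]; lo,hi=np.percentile(d[:,:2],[.5,99.5],axis=0);print("upper",lo,hi,(lo+hi)/2)
    d=P[(np.abs(P[:,2]-.025)<.004)&(np.hypot(P[:,0]-.37,P[:,1]-.27)<.06)]; print("block",d.mean(0),cv2.minAreaRect(d[:,:2].astype(np.float32)))
    d=P[(np.abs(P[:,2]-.05)<.005)&(np.abs(P[:,0]-.565)<.14)&(np.abs(P[:,1]+.26)<.2)];print("bin",cv2.minAreaRect(d[:,:2].astype(np.float32)))
    d=P[(np.abs(P[:,2]-.008)<.006)&(np.abs(P[:,0]-.565)<.06)&(np.abs(P[:,1]+.26)<.1)];print("binfloor",np.median(d,0))
    d=P[(np.abs(P[:,2]-.024)<.004)&(np.abs(P[:,0]-.435)<.07)&(np.abs(P[:,1]-.02)<.12)];print("bar",cv2.minAreaRect(d[:,:2].astype(np.float32)))
    d=P[(np.abs(P[:,2]-.06)<.004)&(np.abs(P[:,0]-.435)<.04)&(np.abs(P[:,1]-.02)<.05)];print("grip",cv2.minAreaRect(d[:,:2].astype(np.float32)),len(d))
    save("crop_%s.png"%c,cv2.resize(im["image"][90:360,220:460] if c=="scene" else im["image"][100:330,300:480],None,fx=2,fy=2))
E
python3 m.py
```

```text
scene mustard [0.5178 0.0123] [0.5174 0.012 ] [0.055 0.053] 0.0921 527
scene tin [0.6658 0.0201] [0.6653 0.0206] [0.051 0.053] 0.0888 558
scene cruet [0.5471 0.4113] [0.5466 0.4123] [0.017 0.019] 0.1713 51
scene shaker [0.4618 0.333 ] [0.4621 0.3335] [0.046 0.047] 0.1387 292
scene sauce [0.4724 0.2273] [0.4715 0.2279] [0.022 0.023] 0.1674 95
scene herbs [0.5746 0.1737] [0.5737 0.1743] [0.047 0.047] 0.1309 375
ball [0.3435 0.2658 0.1008] [0.336 0.258 0.095] [0.35  0.275 0.107] 34Traceback (most recent call last):
  File "m.py", line 12, in <module>
    (x,y),r=cv2.minEnclosingCircle(d[:,:2]); lo,hi=np.percentile(d[:,:2],[.5,99.5],axis=0);print("disc",x,y,r,lo,hi)
            ~~~~~~~~~~~~~~~~~~~~~~^^^^^^^^^
cv2.error: OpenCV(4.12.0) /io/opencv/modules/imgproc/src/shapedescr.cpp:201: error: (-215:Assertion failed) count >= 0 && (depth == CV_32F || depth == CV_32S) in function 'minEnclosingCircle'
```

```bash
sed -i 's/cv2.minEnclosingCircle(d\[:,:2\])/cv2.minEnclosingCircle(np.ascontiguousarray(d[:,:2]))/; s/minAreaRect(d\[:,:2\].astype(np.float32))/minAreaRect(np.ascontiguousarray(d[:,:2],dtype=np.float32))/g' m.py; python3 m.py
```

```text
scene mustard [0.518  0.0125] [0.5178 0.0126] [0.054 0.054] 0.092 526
scene tin [0.6659 0.0199] [0.6656 0.0205] [0.051 0.053] 0.0889 555
scene cruet [0.5473 0.4114] [0.547 0.413] [0.017 0.018] 0.1715 51
scene shaker [0.4618 0.3328] [0.4618 0.3336] [0.045 0.048] 0.1391 288
scene sauce [0.4725 0.2269] [0.4719 0.2278] [0.022 0.024] 0.1686 92
scene herbs [0.5745 0.1738] [0.574  0.1744] [0.047 0.047] 0.131 377
ball [0.3437 0.2655 0.1009] [0.336 0.259 0.093] [0.352 0.276 0.107] 33
disc 0.5617648363113403 0.29109668731689453 0.16196182370185852 [0.42409719 0.14533658] [0.71912806 0.44061697]
upper [0.49515908 0.21779743] [0.64778706 0.36698577] [0.57147307 0.2923916 ]
block [0.37899095 0.26232317 0.02548441] ((0.38077312707901, 0.2729647755622864), (0.0676446184515953, 0.054102830588817596), 5.919951915740967)
bin ((0.5637573599815369, -0.25501811504364014), (0.27274084091186523, 0.17530328035354614), 84.62419891357422)
binfloor [ 0.56593552 -0.26450194  0.00707764]
bar ((0.4636429250240326, 0.006814152002334595), (0.18919286131858826, 0.09184937924146652), 65.50738525390625)
grip ((0.43813
[... 602 characters left out ...]
0.2948792278766632 0.1620751917362213 [0.41960003 0.14641041] [0.71763115 0.43698445]
upper [0.49524468 0.21923553] [0.64579997 0.3697381 ] [0.57052232 0.29448682]
block [0.38648426 0.27182661 0.02466118] ((0.38818415999412537, 0.2737624943256378), (0.08194945752620697, 0.05025481432676315), 6.579749584197998)
bin ((0.5858901143074036, -0.25753939151763916), (0.27331289649009705, 0.21816498041152954), 84.48505401611328)
binfloor [ 0.56366293 -0.25941307  0.00497496]
bar ((0.4580303728580475, 0.010005153715610504), (0.19005197286605835, 0.07713588327169418), 65.9347915649414)
grip ((0.4363875985145569, 0.019473452121019363), (0.043391503393650055, 0.018204448744654655), 65.24202728271484) 207
```

View pics/crop_scene.png

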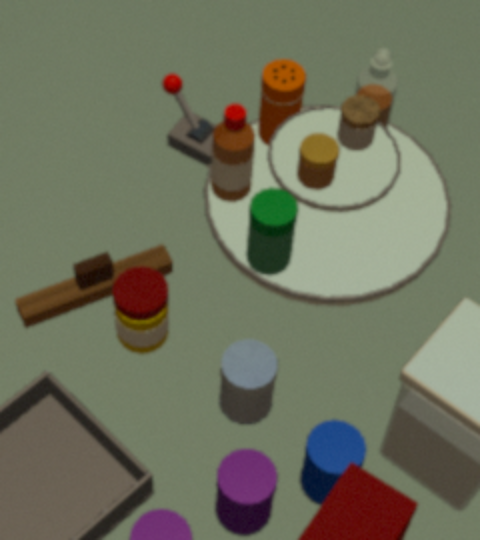

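The crop shows the silver tin at crop (248,380), apart from the blue (335,460) and purple (246,490) look-alikes. The lever leans outward with its ball at crop (172,84). Next is a planning helper, then the lever.

```bash
cat > p.py <<'E'
from h import *
BIN=np.array([.564,-.256]); BY=-.094
def slot(x,y): return BIN+np.array([[np.cos(BY),-np.sin(BY)],[np.sin(BY),np.cos(BY)]])@[x,y]
def plan(wps):
    """wps: (x,y,z,yaw,grip,s[,hold]); prints rows in tool shares, split in calls of <=20"""
    o=ctrl.get_obs(); P=o["tool_pos"].copy(); Q=R.from_rotvec(o["tool_rot"]); rows=[]
    for w in wps:
        x,y,z,yaw,g,s=w[:6]; T=np.array([x,y,z]); QT=R.from_euler("z",yaw)*R.from_euler("x",np.pi)
        rv=(Q.inv()*QT).as_rotvec(); P0,Q0=P.copy(),Q
        n=max(1,int(np.ceil(max(np.linalg.norm(T-P)/(.06*s),np.abs(rv).max()/.095))))
        for i in range(1,n+1):
            d=Q.inv().apply(P0+(T-P0)*i/n-P)/.06
            r=(Q.inv()*(Q0*R.from_rotvec(rv*i/n))).as_rotvec()/.1
            d=d.round(2)+0.; r=r.round(2)+0.
            P=P+Q.apply(d*.06); Q=Q*R.from_rotvec(r*.1); rows.append([*d,*r,g])
        rows+= [[0]*6+[g]]*(w[6] if len(w)>6 else 0)
    for k in range(0,len(rows),20):
        print(len(rows[k:k+20]),"["+", ".join("%g"%v for r in rows[k:k+20] for v in r)+"]")
E
python3 - <<'E'
from p import *
y=.108; c,s=np.cos(y),np.sin(y); pv=np.array([.382,.2736])
f=lambda a,dz=0:(pv[0]-.08*np.sin(.6-a)*c,pv[1]-.08*np.sin(.6-a)*s,.022+.08*np.cos(.6-a)-.019+dz,y)
plan([(.5,-.25,.24,y,45,.8),(.45,.1,.22,y,45,.8),(*f(0,.11),45,.8),(*f(0),45,.5),(*f(0),20,.5,4)]+[(*f(a),20,.3) for a in (.15,.3,.45,.6)]+[(*f(.6),45,.3,3),(*f(.6,.1),45,.5)])
E
```

```text
20 [0.68, -0.4, -0.01, 0, 0, 0.19, 45, 0.66, -0.41, -0.02, 0, 0, 0.19, 45, 0.66, -0.43, -0.01, 0, 0, 0.18, 45, 0.66, -0.44, -0.02, 0, 0, 0.19, 45, 0.64, -0.45, -0.01, 0, 0, 0.19, 45, 0.63, -0.46, -0.02, 0, 0, 0.19, 45, 0.63, -0.47, -0.01, 0, 0, 0.18, 45, 0.62, -0.49, -0.02, 0, 0, 0.19, 45, 0.61, -0.49, -0.01, 0, 0, 0.19, 45, 0.6, -0.51, -0.01, 0, 0, 0.19, 45, -0.03, -0.74, 0.04, 0, 0, 0, 45, -0.02, -0.73, 0.04, 0, 0, 0, 45, -0.03, -0.74, 0.04, 0, 0, 0, 45, -0.02, -0.73, 0.04, 0, 0, 0, 45, -0.03, -0.74, 0.05, 0, 0, 0, 45, -0.02, -0.74, 0.04, 0, 0, 0, 45, -0.03, -0.73, 0.04, 0, 0, 0, 45, -0.03, -0.74, 0.04, 0, 0, 0, 45, -0.31, -0.6, 0.14, 0, 0, 0, 45, -0.32, -0.6, 0.13, 0, 0, 0, 45]
20 [-0.31, -0.6, 0.14, 0, 0, 0, 45, -0.31, -0.6, 0.14, 0, 0, 0, 45, -0.31, -0.6, 0.13, 0, 0, 0, 45, 0, 0, 0.46, 0, 0, 0, 45, 0, 0, 0.46, 0, 0, 0, 45, 0, 0, 0.46, 0, 0, 0, 45, 0, 0, 0.46, 0, 0, 0, 45, 0, 0, 0, 0, 0, 0, 20, 0, 0, 0, 0, 0, 0, 20, 0, 0, 0, 0, 0, 0, 20, 0, 0, 0, 0, 0, 0, 20, 0, 0, 0, 0, 0, 0, 20, 0.17, 0, -0.11, 0, 0, 0, 20, 0.19, 0, -0.07, 0, 0, 0, 20, 0.19, 0, -0.04, 0, 0, 0, 20, 0.2, 0, -0.02, 0, 0, 0, 20, 0, 0, 0, 0, 0, 0, 45, 0, 0, 0, 0, 0, 0, 45, 0, 0, 0, 0, 0, 0, 45, 0, 0, 0, 0, 0, 0, 45]
4 [0, 0, -0.42, 0, 0, 0, 45, 0, 0, -0.41, 0, 0, 0, 45, 0, 0, -0.42, 0, 0, 0, 45, 0, 0, -0.41, 0, 0, 0, 45]
```

Emit:
jog_arm(
  commands=[0.68,-0.4,-0.01,0,0,0.19,45,0.66,-0.41,-0.02,0,0,0.19,45,0.66,-0.43,-0.01,0,0,0.18,45,0.66,-0.44,-0.02,0,0,0.19,45,0.64,-0.45,-0.01,0,0,0.19,45,0.63,-0.46,-0.02,0,0,0.19,45,0.63,-0.47,-0.01,0,0,0.18,45,0.62,-0.49,-0.02,0,0,0.19,45,0.61,-0.49,-0.01,0,0,0.19,45,0.6,-0.51,-0.01,0,0,0.19,45,-0.03,-0.74,0.04,0,0,0,45,-0.02,-0.73,0.04,0,0,0,45,-0.03,-0.74,0.04,0,0,0,45,-0.02,-0.73,0.04,0,0,0,45,-0.03,-0.74,0.05,0,0,0,45,-0.02,-0.74,0.04,0,0,0,45,-0.03,-0.73,0.04,0,0,0,45,-0.03,-0.74,0.04,0,0,0,45,-0.31,-0.6,0.14,0,0,0,45,-0.32,-0.6,0.13,0,0,0,45],
  newtons=30,
)

```text
t: 4.05
tool_pos: [0.4037, 0.1686, 0.2037]
tool_rot: [-3.137, -0.169, -0.001]
contact_force: [0.5, -0.1, 0.4]
opening: 0.0449
grip_force: 0.0
```

Emit:
jog_arm(
  commands=[-0.31,-0.6,0.14,0,0,0,45,-0.31,-0.6,0.14,0,0,0,45,-0.31,-0.6,0.13,0,0,0,45,0,0,0,0,0,0,45],
)

```text
t: 4.55
tool_pos: [0.3356, 0.2701, 0.1784]
tool_rot: [3.136, 0.176, -0.002]
contact_force: [0.4, 0.0, 0.5]
opening: 0.0448
grip_force: 0.0
```

Run:
```python
from p import *
y=.108; c,s=np.cos(y),np.sin(y); pv=np.array([.382,.2736])
f=lambda a,dz=0:(pv[0]-.08*np.sin(.6-a)*c,pv[1]-.08*np.sin(.6-a)*s,.022+.08*np.cos(.6-a)-.019+dz,y)
print(ctrl.get_obs()["tool_pos"],f(0))
im=eyes.get_image("wrist");W=cloud(im);I=im["image"].astype(int)
m=(I[...,0]>120)&(I[...,1]<50)&(I[...,2]<60);b=W[m];b=b[np.hypot(b[:,0]-.34,b[:,1]-.268)<.04];print(b.mean(0),b.min(0),b.max(0),len(b))
save("w1.png",im["image"])
plan([(*f(0),45,.5),(*f(0),20,.5,4)]+[(*f(a),20,.3) for a in (.15,.3,.45,.6)])
```

```text
[0.33563998 0.27007153 0.17842024] (np.float64(0.33709178575703724), np.float64(0.2687309673257617), np.float64(0.06902684919277426), 0.108)
[0.34493142 0.26875597 0.097737  ] [0.33031302 0.2573831  0.09154035] [0.35359644 0.28087585 0.10300911] 625
13 [0, 0, 0.46, 0, 0, 0.01, 45, 0, 0, 0.46, 0, 0, 0, 45, 0, 0.01, 0.45, 0, 0, 0.01, 45, 0.01, 0, 0.46, 0.01, 0, 0, 45, 0, 0, 0, 0, 0, 0, 20, 0, 0, 0, 0, 0, 0, 20, 0, 0, 0, 0, 0, 0, 20, 0, 0, 0, 0, 0, 0, 20, 0, 0, 0, 0, 0, 0, 20, 0.17, 0, -0.1, 0, 0, 0, 20, 0.19, 0, -0.07, 0, 0, 0, 20, 0.19, 0, -0.05, 0, 0, 0, 20, 0.2, 0, -0.01, 0, 0, 0, 20]
```

Emit:
jog_arm(
  commands=[0.02,0,0.46,0,0,0,45,0.02,0,0.46,0,0,0,45,0.02,0,0.46,0,0,0,45,0,0,0.46,0,0,0,45,0,0,0,0,0,0,20,0,0,0,0,0,0,20,0,0,0,0,0,0,20,0,0,0,0,0,0,20,0.17,0,-0.1,0,0,0,20,0.19,0,-0.07,0,0,0,20,0.19,0,-0.05,0,0,0,20,0.2,0,-0.01,0,0,0,20,0,0,0,0,0,0,20,0,0,0,0,0,0,20],
)

```text
t: 6.35
tool_pos: [0.3865, 0.2745, 0.0834]
tool_rot: [-3.136, -0.169, -0.003]
contact_force: [-0.8, 4.2, 0.3]
opening: 0.0238
grip_force: 30.7
```

Run:
```python
from p import *
for c in ["scene","top"]:
    im=eyes.get_image(c);W=cloud(im);I=im["image"].astype(int)
    m=(I[...,0]>120)&(I[...,1]<50)&(I[...,2]<60);b=W[m];b=b[np.hypot(b[:,0]-.37,b[:,1]-.27)<.06];print(b.mean(0) if len(b) else 0,len(b))
    save(c+"_lev.png",cv2.resize(im["image"][90:210,260:420] if c=="scene" else im["image"][260:380,140:300],None,fx=4,fy=4))
```

```text
[0.39264427 0.2757357  0.11080968] 8
0 0
```

View pics/scene_lev.png

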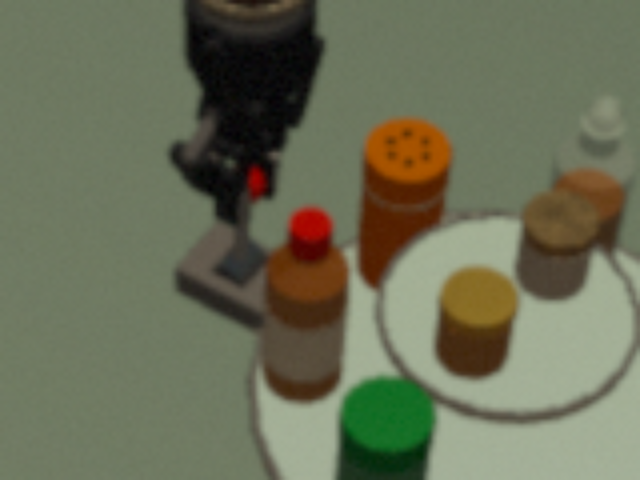

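The picture shows the lever upright between the fingers: ball at crop (258,180), stem foot at (245,260). Release, lift and measure.

Emit:
jog_arm(
  commands=[0,0,0,0,0,0,45,0,0,0,0,0,0,45,0,0,-0.3,0,0,0,45,0,0,-0.5,0,0,0,45,0,0,-0.8,0,0,0,45,0,0.5,-0.8,0,0,0,45,0,0.9,0,0,0,0,45,0,0.9,0,0,0,0,45,0,0.9,0,0,0,0,85],
)

```text
t: 7.58
tool_pos: [0.4064, 0.0815, 0.2284]
tool_rot: [3.136, 0.17, 0.005]
contact_force: [0.9, 0.3, -0.4]
opening: 0.062
grip_force: 0.0
```

```bash
cat > lev.py <<'E'
from p import *
def lever(c):
    im=eyes.get_image(c);W=cloud(im);I=im["image"].astype(int)
    m=(I[...,0]>120)&(I[...,1]<50)&(I[...,2]<60);b=W[m];b=b[np.hypot(b[:,0]-.385,b[:,1]-.274)<.05];print(c,b.mean(0),b.min(0),b.max(0),len(b))
    P=W.reshape(-1,3);P=P[~np.isnan(P[:,0])];return W
E
python3 - <<'E'
from lev import *
for c in ["scene","top"]: W=lever(c)
print(W.shape)
P=W.reshape(-1,3);P=P[~np.isnan(P[:,0])]
for lo in (.04,.045,.05):
  d=P[(np.abs(P[:,2]-.05)<.003)&(np.abs(P[:,0]-.565)<.12)&(np.abs(P[:,1]+.257)<.16)]
print(len(d),cv2.minAreaRect(np.ascontiguousarray(d[:,:2],dtype=np.float32)))
mx,my=.517,.0135
print(ctrl.get_obs()["tool_pos"])
plan([(mx,my,.15,BY,85,.8),(mx,my,.048,BY,85,.5,1),(mx,my,.048,BY,50,.5,5)])
E
```

```text
scene [0.38814347 0.27001832 0.11217956] [0.37747325 0.26094824 0.10455355] [0.39566738 0.28037993 0.12038972] 45
top [0.38193179 0.27192009 0.11106885] [0.37438167 0.26354159 0.10700493] [0.39329709 0.28091721 0.11473729] 33
(480, 640, 3)
1054 ((0.5629845857620239, -0.2546194791793823), (0.27221375703811646, 0.17236372828483582), 84.53349304199219)
[0.40686466 0.07914456 0.22811765]
15 [0.43, 0.32, 0.33, 0, -0.01, 0.49, 85, 0.44, 0.29, 0.32, 0.01, 0, 0.48, 85, 0.46, 0.28, 0.33, 0, -0.01, 0.49, 85, 0.47, 0.25, 0.33, 0.01, -0.01, 0.48, 85, 0, 0, 0.42, 0, 0, 0, 85, 0, 0, 0.43, 0, 0, 0, 85, 0, 0, 0.42, 0, 0, 0, 85, 0, 0, 0.43, 0, 0, 0, 85, 0, 0, 0, 0, 0, 0, 85, 0, 0, 0, 0, 0, 0, 50, 0, 0, 0, 0, 0, 0, 50, 0, 0, 0, 0, 0, 0, 50, 0, 0, 0, 0, 0, 0, 50, 0, 0, 0, 0, 0, 0, 50, 0, 0, 0, 0, 0, 0, 50]
```

Emit:
jog_arm(
  commands=[0.43,0.32,0.33,0,0,0.49,85,0.44,0.29,0.32,0,0,0.48,85,0.46,0.28,0.33,0,-0.01,0.49,85,0.47,0.25,0.33,0,-0.01,0.48,85,0,0,0.42,0,0,0,85,0,0,0.43,0,0,0,85,0,0,0.42,0,0,0,85,0,0,0.43,0,0,0,85,0,0,0,0,0,0,85,0,0,0,0,0,0,50,0,0,0,0,0,0,50,0,0,0,0,0,0,50,0,0,0,0,0,0,50],
  newtons=40,
)

```text
t: 9.3
tool_pos: [0.5183, 0.0182, 0.0483]
tool_rot: [3.138, -0.135, 0.003]
contact_force: [-1.2, -1.8, 5.5]
opening: 0.0611
grip_force: 44.4
```

```bash
sed -i 's/BIN=.*/BIN=np.array([.5634,-.2552]); BY=-.0948/' p.py
cat >> p.py <<'E'
def place(sx,sy,lift,zp,g,rel):
    o=ctrl.get_obs(); x,y,z=o["tool_pos"]; print(o["tool_pos"],o["opening"],o["grip_force"]); q=R.from_rotvec(o["tool_rot"]); yaw=(q*R.from_euler("x",-np.pi)).as_euler("zyx")[0]
    a,b=slot(sx,sy); plan([(x,y,lift,yaw,g,.5),(a,b,lift,BY,g,.7,1),(a,b,zp+.03,BY,g,.5),(a,b,zp,BY,g,.25,1),(a,b,zp,BY,rel,.5,3),(a,b,lift,BY,rel,.6)])
E
python3 -c "
from p import *
place(-.04,0,.19,.048+.008,50,74)"
```

```text
[0.51832845 0.018201   0.04826622] 0.06109488303949249 44.44383502006531
20 [0, 0, -0.47, 0, 0, 0, 50, 0, 0, -0.47, 0, -0.01, 0, 50, 0, 0, -0.48, 0, 0, 0, 50, 0, 0, -0.47, 0, -0.01, 0, 50, 0, 0, -0.47, 0, 0, 0, 50, 0.07, 0.64, 0, 0, 0, 0.01, 50, 0.07, 0.64, 0, 0, 0, 0.01, 50, 0.07, 0.64, 0, 0, 0, 0.02, 50, 0.07, 0.63, 0, 0, 0, 0.01, 50, 0.07, 0.64, 0, 0, 0, 0.01, 50, 0.07, 0.64, 0, 0, 0, 0.01, 50, 0.07, 0.64, 0, 0, 0, 0.02, 50, 0, 0, 0, 0, 0, 0, 50, 0, 0, 0.43, 0, 0, 0, 50, 0, 0, 0.44, 0, 0, 0, 50, 0, 0, 0.43, 0, 0, 0, 50, 0, 0, 0.43, 0, 0, 0, 50, 0, 0, 0.17, 0, 0, 0, 50, 0, 0, 0.17, 0, 0, 0, 50, 0, 0, 0.16, 0, 0, 0, 50]
9 [0, 0, 0, 0, 0, 0, 50, 0, 0, 0, 0, 0, 0, 74, 0, 0, 0, 0, 0, 0, 74, 0, 0, 0, 0, 0, 0, 74, 0, 0, 0, 0, 0, 0, 74, 0, 0, -0.56, 0, 0, 0, 74, 0, 0, -0.56, 0, 0, 0, 74, 0, 0, -0.55, 0, 0, 0, 74, 0, 0, -0.56, 0, 0, 0, 74]
```

Emit:
jog_arm(
  commands=[0,0,-0.47,0,0,0,50,0,0,-0.47,0,-0.01,0,50,0,0,-0.48,0,0,0,50,0,0,-0.47,0,0,0,50,0,0,-0.47,0,0,0,50,0.07,0.64,0,0,0,0.01,50,0.07,0.64,0,0,0,0.01,50,0.07,0.64,0,0,0,0.02,50,0.07,0.63,0,0,0,0.01,50,0.07,0.64,0,0,0,0.01,50,0.07,0.64,0,0,0,0.01,50,0.07,0.64,0,0,0,0.02,50,0,0,0,0,0,0,50,0,0,0.43,0,0,0,50,0,0,0.44,0,0,0,50,0,0,0.43,0,0,0,50,0,0,0.43,0,0,0,50,0,0,0.17,0,0,0,50,0,0,0.17,0,0,0,50,0,0,0.16,0,0,0,50],
)

```text
t: 11.8
tool_pos: [0.5223, -0.2514, 0.0541]
tool_rot: [3.137, -0.149, -0.003]
contact_force: [-5.5, -1.7, 39.2]
opening: 0.0613
grip_force: 50.1
```

Emit:
jog_arm(
  commands=[0,0,0,0,0,0,50,0,0,0,0,0,0,74,0,0,0,0,0,0,74,0,0,0,0,0,0,74,0,0,0,0,0,0,74,0,0,-0.56,0,0,0,74,0,0,-0.56,0,0,0,74,0,0,-0.55,0,0,0,74,0,0,-0.56,0,0,0,74],
)

```text
t: 12.92
tool_pos: [0.522, -0.2512, 0.1885]
tool_rot: [-3.138, 0.149, 0.005]
contact_force: [0.4, -0.6, -0.7]
opening: 0.0739
grip_force: 0.0
```

```bash
cat >> p.py <<'E'
def check():
    im=eyes.get_image("top"); W=cloud(im); P=W.reshape(-1,3);P=P[~np.isnan(P[:,0])]
    return im,W
def inbin(W,sx,sy):
    c=slot(sx,sy); t=tops(W,c); d=t[0]-BIN; print("slot",sx,sy,"at",np.round([np.cos(BY)*d[0]+np.sin(BY)*d[1],-np.sin(BY)*d[0]+np.cos(BY)*d[1]],4),"size",t[2],"z",t[3],t[4])
def pick(x,y,yaw,zp,g,close,zap):
    plan([(x,y,zap,yaw,g,.8),(x,y,zp,yaw,g,.5,1),(x,y,zp,yaw,close,.5,4)])
E
python3 -c "
from p import *
im,W=check(); print(ctrl.get_obs()['tool_pos'])
inbin(W,-.04,0); c=tops(W,(.665,.021)); print(c)
pick(.665,.0207,BY,.048,85,45,.16)"
```

```text
[ 0.5243825  -0.25265291  0.19436649]
slot -0.04 0 at [-0.0423  0.0038] size [0.058 0.06 ] z 0.5041 2460
(array([0.665 , 0.0213]), array([0.6654, 0.0215]), array([0.053, 0.052]), np.float64(0.0869), 793)
17 [0.27, -0.68, 0.08, 0.01, -0.01, 0, 85, 0.27, -0.68, 0.08, 0, 0, 0, 85, 0.27, -0.68, 0.08, 0.01, -0.01, 0, 85, 0.27, -0.68, 0.08, 0, -0.01, 0, 85, 0.28, -0.68, 0.08, 0.01, 0, 0, 85, 0.27, -0.68, 0.09, 0.01, -0.01, 0, 85, 0.27, -0.68, 0.08, 0, -0.01, 0, 85, 0, 0, 0.47, 0, 0, 0, 85, 0, 0, 0.46, 0, 0, 0, 85, 0, 0, 0.47, 0, 0, 0, 85, 0, 0, 0.46, 0, 0, 0, 85, 0, 0, 0, 0, 0, 0, 85, 0, 0, 0, 0, 0, 0, 45, 0, 0, 0, 0, 0, 0, 45, 0, 0, 0, 0, 0, 0, 45, 0, 0, 0, 0, 0, 0, 45, 0, 0, 0, 0, 0, 0, 45]
```

Emit:
jog_arm(
  commands=[0.27,-0.68,0.08,0,-0.01,0,85,0.27,-0.68,0.08,0,0,0,85,0.27,-0.68,0.08,0,-0.01,0,85,0.27,-0.68,0.08,0,-0.01,0,85,0.28,-0.68,0.08,0.01,0,0,85,0.27,-0.68,0.09,0.01,-0.01,0,85,0.27,-0.68,0.08,0,-0.01,0,85,0,0,0.47,0,0,0,85,0,0,0.46,0,0,0,85,0,0,0.47,0,0,0,85,0,0,0.46,0,0,0,85,0,0,0,0,0,0,85,0,0,0,0,0,0,45,0,0,0,0,0,0,45,0,0,0,0,0,0,45,0,0,0,0,0,0,45,0,0,0,0,0,0,45],
)

```text
t: 15.1
tool_pos: [0.6632, 0.0224, 0.0432]
tool_rot: [-3.136, 0.149, 0.007]
contact_force: [0.0, 1.5, 6.9]
opening: 0.0593
grip_force: 43.6
```

```bash
python3 -c "
from p import *
im,W=check(); print(ctrl.get_obs()['contact_force'])
inbin(W,-.04,0)
P=W.reshape(-1,3);P=P[~np.isnan(P[:,0])]
d=P[(np.abs(P[:,2]-.05)<.003)&(np.abs(P[:,0]-.565)<.12)&(np.abs(P[:,1]+.257)<.16)]
print(cv2.minAreaRect(np.ascontiguousarray(d[:,:2],dtype=np.float32)))
place(-.04,-.086,.19,.048+.011,45,72)"
```

```text
[-1.00592674 -0.15193944  5.49481074]
slot -0.04 0 at [-0.0431 -0.0002] size [0.054 0.054] z 0.0956 906
((0.5630201697349548, -0.2547000050544739), (0.27191272377967834, 0.1725310981273651), 84.40384674072266)
[0.66317202 0.02240287 0.04322023] 0.0593665543601809 43.59512686729431
20 [0, 0, -0.49, 0, 0.01, 0, 45, 0, 0, -0.49, -0.01, 0.01, 0, 45, -0.01, 0, -0.49, 0, 0.01, 0, 45, 0, 0, -0.49, 0, 0.01, 0, 45, 0, 0, -0.49, -0.01, 0.01, 0, 45, -0.19, 0.62, 0, 0, 0, 0, 45, -0.19, 0.62, 0, 0, 0, 0, 45, -0.18, 0.62, 0, 0, 0, 0, 45, -0.19, 0.62, 0, 0, 0, 0, 45, -0.19, 0.62, 0, 0, 0, 0, 45, -0.19, 0.62, 0, 0, 0, 0, 45, -0.18, 0.62, 0, 0, 0, 0, 45, -0.19, 0.62, 0, 0, 0, 0, 45, -0.19, 0.61, 0, 0, 0, 0, 45, -0.19, 0.62, 0, 0, 0, 0, 45, 0, 0, 0, 0, 0, 0, 45, 0, 0, 0.42, 0, 0, 0, 45, 0, 0, 0.42, 0, 0, 0, 45, 0, 0, 0.43, 0, 0, 0, 45, 0, 0, 0.42, 0, 0, 0, 45]
11 [0, 0, 0.25, 0, 0, 0, 45, 0, 0, 0.25, 0, 0, 0, 45, 0, 0, 0, 0, 0, 0, 45, 0, 0, 0, 0, 0, 0, 72, 0, 0, 0, 0, 0, 0, 72, 0, 0, 0, 0, 0, 0, 72, 0, 0, 0, 0, 0, 0, 72, 0, 0, -0.55, 0, 0, 0, 72, 0, 0, -0.54, 0, 0, 0, 72, 0, 0, -0.55, 0, 0, 0, 72, 0, 0, -0.55, 0, 0, 0, 72]
```

Emit:
jog_arm(
  commands=[0,0,-0.49,0,0.01,0,45,0,0,-0.49,0,0.01,0,45,-0.01,0,-0.49,0,0.01,0,45,0,0,-0.49,0,0.01,0,45,0,0,-0.49,0,0.01,0,45,-0.19,0.62,0,0,0,0,45,-0.19,0.62,0,0,0,0,45,-0.18,0.62,0,0,0,0,45,-0.19,0.62,0,0,0,0,45,-0.19,0.62,0,0,0,0,45,-0.19,0.62,0,0,0,0,45,-0.18,0.62,0,0,0,0,45,-0.19,0.62,0,0,0,0,45,-0.19,0.61,0,0,0,0,45,-0.19,0.62,0,0,0,0,45,0,0,0,0,0,0,45,0,0,0.42,0,0,0,45,0,0,0.42,0,0,0,45,0,0,0.43,0,0,0,45,0,0,0.42,0,0,0,45],
)

```text
t: 17.65
tool_pos: [0.514, -0.3351, 0.0849]
tool_rot: [-3.135, 0.148, 0.006]
contact_force: [0.2, 0.4, -1.7]
opening: 0.0592
grip_force: 44.0
```

Emit:
jog_arm(
  commands=[0,0,0.28,0,0,0,45,0,0,0.28,0,0,0,45,0,0,0,0,0,0,45,0,0,0,0,0,0,45],
)

```text
t: 18.15
tool_pos: [0.5146, -0.3368, 0.0536]
tool_rot: [-3.137, 0.149, 0.003]
contact_force: [0.5, -0.2, -1.1]
opening: 0.059
grip_force: 44.0
```

Emit:
jog_arm(
  commands=[0,0,0.05,0,0,0,45,0,0,0,0,0,0,72,0,0,0,0,0,0,72,0,0,0,0,0,0,72,0,0,-0.4,0,0,0,72,0,0,-0.6,0,0,0,72,0,0,-0.6,0,0,0,72,0,0,-0.6,0,0,0,72,0,-0.5,-0.6,0,0,0,72,0,-0.5,0,0,0,0,72,0,0,0,0,0,0,72,0,0,0,0,0,0,72],
)

```text
t: 19.65
tool_pos: [0.5199, -0.2774, 0.2174]
tool_rot: [-3.136, 0.149, 0.006]
contact_force: [-0.9, 0.6, -0.2]
opening: 0.072
grip_force: 0.0
```

```bash
python3 -c "
from p import *
im=eyes.get_image('scene'); W=cloud(im); print(ctrl.get_obs()['tool_pos'])
inbin(W,-.04,0);inbin(W,-.04,-.086); c=tops(W,(.573,.174)); print(c)
pick(.5733,.1747,1.2,.09,75,40,.22)"
```

```text
[ 0.51981857 -0.27760249  0.21726577]
slot -0.04 0 at [-0.03    0.0005] size [0.05  0.072] z 0.5377 982
slot -0.04 -0.086 at [-0.0508 -0.0658] size [0.039 0.035] z 0.5362 623
(array([0.5743, 0.1738]), array([0.574, 0.174]), array([0.047, 0.049]), np.float64(0.1308), 379)
20 [0.01, -0.54, 0, 0, 0, -0.93, 75, 0.06, -0.54, 0, -0.01, 0, -0.92, 75, 0.12, -0.53, -0.01, 0, 0, -0.93, 75, 0.16, -0.52, 0, 0, 0.01, -0.92, 75, 0.2, -0.5, 0, -0.01, 0, -0.93, 75, 0.26, -0.48, -0.01, 0, 0, -0.92, 75, 0.29, -0.45, 0, 0, 0, -0.93, 75, 0.34, -0.43, 0, 0, 0, -0.92, 75, 0.37, -0.39, 0, -0.01, 0, -0.93, 75, 0.41, -0.36, -0.01, 0, 0, -0.92, 75, 0.44, -0.31, 0, 0, 0.01, -0.93, 75, 0.47, -0.28, 0, -0.01, 0, -0.93, 75, 0.49, -0.23, -0.01, 0, 0, -0.92, 75, 0.51, -0.18, 0, 0, 0, -0.93, 75, 0, 0, 0.43, 0, 0, 0, 75, 0, 0, 0.44, 0, 0, 0, 75, 0, 0, 0.43, 0, 0, 0, 75, 0, 0, 0.43, 0, 0, 0, 75, 0, 0, 0.44, 0, 0, 0, 75, 0, 0, 0, 0, 0, 0, 75]
5 [0, 0, 0, 0, 0, 0, 40, 0, 0, 0, 0, 0, 0, 40, 0, 0, 0, 0, 0, 0, 40, 0, 0, 0, 0, 0, 0, 40, 0, 0, 0, 0, 0, 0, 40]
```

Emit:
jog_arm(
  commands=[0.01,-0.54,0,0,0,-0.93,75,0.06,-0.54,0,0,0,-0.92,75,0.12,-0.53,-0.01,0,0,-0.93,75,0.16,-0.52,0,0,0,-0.92,75,0.2,-0.5,0,-0.01,0,-0.93,75,0.26,-0.48,-0.01,0,0,-0.92,75,0.29,-0.45,0,0,0,-0.93,75,0.34,-0.43,0,0,0,-0.92,75,0.37,-0.39,0,-0.01,0,-0.93,75,0.41,-0.36,-0.01,0,0,-0.92,75,0.44,-0.31,0,0,0.01,-0.93,75,0.47,-0.28,0,-0.01,0,-0.93,75,0.49,-0.23,-0.01,0,0,-0.92,75,0.51,-0.18,0,0,0,-0.93,75,0,0,0.43,0,0,0,75,0,0,0.44,0,0,0,75,0,0,0.43,0,0,0,75,0,0,0.43,0,0,0,75,0,0,0.44,0,0,0,75,0,0,0,0,0,0,75],
)

```text
t: 22.2
tool_pos: [0.5715, 0.174, 0.0872]
tool_rot: [-2.59, -1.772, 0.009]
contact_force: [-0.7, -0.8, 0.3]
opening: 0.0751
grip_force: 0.0
```

Emit:
jog_arm(
  commands=[0,0,0,0,0,0,40,0,0,0,0,0,0,40,0,0,0,0,0,0,40,0,0,0,0,0,0,40,0,0,0,0,0,0,40],
)

```text
t: 22.82
tool_pos: [0.5744, 0.1753, 0.0919]
tool_rot: [2.592, 1.775, 0.003]
contact_force: [0.1, -0.4, 4.0]
opening: 0.053
grip_force: 42.5
```

```bash
python3 -c "
from p import *
im,W=check()
save('top_h.png',im['image'])
inbin(W,-.04,0);inbin(W,-.04,-.086)
z=ctrl.get_obs()['tool_pos'][2]
place(-.04,.086,.23,z-.03+.006+.004,40,68)"
```

```text
slot -0.04 0 at [-0.0432  0.    ] size [0.053 0.054] z 0.0957 901
slot -0.04 -0.086 at [-0.0383 -0.0859] size [0.052 0.053] z 0.0928 876
[0.5743902  0.17528343 0.09187767] 0.0527799839923505 42.566038370132446
20 [0, 0, -0.46, 0, 0, 0, 40, 0, 0, -0.46, 0.01, -0.01, 0, 40, 0, 0, -0.46, 0, 0, 0, 40, 0, 0, -0.46, 0, 0, 0, 40, 0, 0, -0.46, 0.01, 0, 0, 40, -0.4, 0.1, 0, 0, 0, 0.93, 40, -0.38, 0.14, 0, 0, 0, 0.92, 40, -0.37, 0.17, 0, 0, 0, 0.93, 40, -0.36, 0.2, 0, 0, 0, 0.92, 40, -0.33, 0.24, 0, 0, 0, 0.93, 40, -0.31, 0.26, 0, 0, 0, 0.92, 40, -0.29, 0.3, 0, 0, 0, 0.93, 40, -0.25, 0.32, 0, 0, 0, 0.92, 40, -0.23, 0.34, 0, 0, 0, 0.93, 40, -0.19, 0.36, 0, 0, 0, 0.92, 40, -0.16, 0.38, 0, 0, 0, 0.93, 40, -0.13, 0.39, 0, -0.01, 0, 0.93, 40, -0.08, 0.4, 0, 0, 0, 0.92, 40, -0.05, 0.4, 0, 0, 0, 0.93, 40, 0, 0, 0, 0, 0, 0, 40]
18 [0, 0, 0.43, 0, 0, 0, 40, 0, 0, 0.42, 0, 0, 0, 40, 0, 0, 0.43, 0, 0, 0, 40, 0, 0, 0.42, 0, 0, 0, 40, 0, 0, 0.43, 0, 0, 0, 40, 0, 0, 0.17, 0, 0, 0, 40, 0, 0, 0.16, 0, 0, 0, 40, 0, 0, 0.17, 0, 0, 0, 40, 0, 0, 0, 0, 0, 0, 40, 0, 0, 0, 0, 0, 0, 68, 0, 0, 0, 0, 0, 0, 68, 0, 0, 0, 0, 0, 0, 68, 0, 0, 0, 0, 0, 0, 68, 0, 0, -0.53, 0, 0, 0, 68, 0, 0, -0.52, 0, 0, 0, 68, 0, 0, -0.53, 0, 0, 0, 68, 0, 0, -0.53, 0, 0, 0, 68, 0, 0, -0.52, 0, 0, 0, 68]
```

View pics/top_h.png

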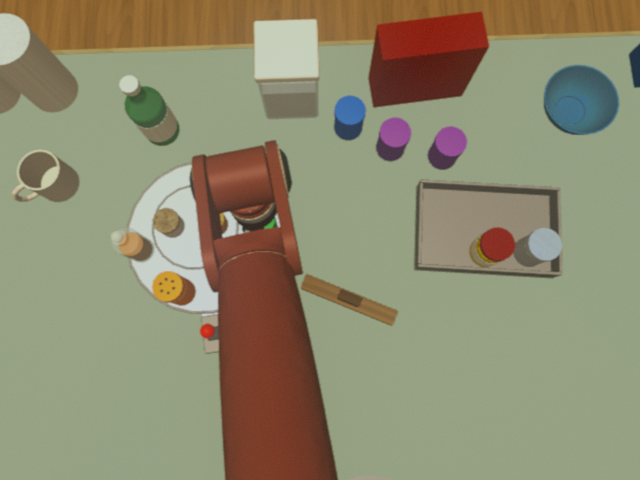

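The top view shows the mustard (497,244) and tin (545,244) standing in the bin, and the gripper on the herb jar at (270,222). The bar has not moved.

Emit:
jog_arm(
  commands=[0,0,-0.46,0,0,0,40,0,0,-0.46,0,0,0,40,0,0,-0.46,0,0,0,40,0,0,-0.46,0,0,0,40,0,0,-0.46,0,0,0,40,-0.4,0.1,0,0,0,0.93,40,-0.38,0.14,0,0,0,0.92,40,-0.37,0.17,0,0,0,0.93,40,-0.36,0.2,0,0,0,0.92,40,-0.33,0.24,0,0,0,0.93,40,-0.31,0.26,0,0,0,0.92,40,-0.29,0.3,0,0,0,0.93,40,-0.25,0.32,0,0,0,0.92,40,-0.23,0.34,0,0,0,0.93,40,-0.19,0.36,0,0,0,0.92,40,-0.16,0.38,0,0,0,0.93,40,-0.13,0.39,0,0,0,0.93,40,-0.08,0.4,0,0,0,0.92,40,-0.05,0.4,0,0,0,0.93,40,0,0,0,0,0,0,40],
)

```text
t: 25.38
tool_pos: [0.5303, -0.1664, 0.227]
tool_rot: [-3.136, 0.152, 0.004]
contact_force: [-0.3, 1.0, -1.1]
opening: 0.0529
grip_force: 42.9
```

Emit:
jog_arm(
  commands=[0,0,0.43,0,0,0,40,0,0,0.42,0,0,0,40,0,0,0.43,0,0,0,40,0,0,0.42,0,0,0,40,0,0,0.43,0,0,0,40,0,0,0.17,0,0,0,40,0,0,0.16,0,0,0,40,0,0,0.14,0,0,0,40,0,0,0,0,0,0,40,0,0,0,0,0,0,40],
)

```text
t: 26.62
tool_pos: [0.5316, -0.1658, 0.0731]
tool_rot: [-3.138, 0.149, -0.001]
contact_force: [0.3, -0.4, -1.7]
opening: 0.0529
grip_force: 42.9
```

Emit:
jog_arm(
  commands=[0,0,0.07,0,0,0,40,0,0,0,0,0,0,40,0,0,0,0,0,0,68,0,0,0,0,0,0,68,0,0,0,0,0,0,68,0,0,-0.4,0,0,0,68,0,0,-0.6,0,0,0,68,0,0,-0.6,0,0,0,68,0,0,-0.6,0,0,0,68,0,-0.5,-0.4,0,0,0,68,0,-0.5,0,0,0,0,68,0,0,0,0,0,0,68,0,0,0,0,0,0,68],
)

```text
t: 28.25
tool_pos: [0.5367, -0.1063, 0.2239]
tool_rot: [-3.138, 0.149, 0.002]
contact_force: [-0.6, -0.5, 0.6]
opening: 0.0679
grip_force: 0.0
```

```bash
python3 -c "
from lev import *
W=lever('top')
inbin(W,-.04,.086); inbin(W,-.04,0);inbin(W,-.04,-.086); print(tops(W,(.461,.334)))
pick(.461,.334,-.35,.098,70,38,.23)"
```

```text
lev.py:4: RuntimeWarning: Mean of empty slice.
  m=(I[...,0]>120)&(I[...,1]<50)&(I[...,2]<60);b=W[m];b=b[np.hypot(b[:,0]-.385,b[:,1]-.274)<.05];print(c,b.mean(0),b.min(0),b.max(0),len(b))
  ret = um.true_divide(
Traceback (most recent call last):
  File "lev.py", line 4, in lever
    m=(I[...,0]>120)&(I[...,1]<50)&(I[...,2]<60);b=W[m];b=b[np.hypot(b[:,0]-.385,b[:,1]-.274)<.05];print(c,b.mean(0),b.min(0),b.max(0),len(b))
                                                                                                                     ~~~~~^^^
ValueError: zero-size array to reduction operation minimum which has no identity
```

```bash
python3 -c "
from p import *
im,W=check(); save('top_l2.png',im['image'])
inbin(W,-.04,.086); inbin(W,-.04,0);inbin(W,-.04,-.086); print(tops(W,(.461,.334)))
im2=eyes.get_image('scene'); save('sc2.png',im2['image'])
for i in (im,im2):
  I=i['image'].astype(int); w=cloud(i); m=(I[...,0]>90)&(I[...,1]<.45*I[...,0])&(I[...,2]<.5*I[...,0]);b=w[m];b=b[np.hypot(b[:,0]-.385,b[:,1]-.274)<.06];print(len(b),b.mean(0))
pick(.461,.334,-.35,.098,70,38,.23)"
```

```text
slot -0.04 0.086 at [-0.0512  0.1055] size [0.041 0.034] z 0.5427 1066
slot -0.04 0 at [-0.0381  0.0187] size [0.042 0.024] z 0.0956 254
slot -0.04 -0.086 at [-0.0385 -0.0863] size [0.052 0.052] z 0.0927 857
(array([0.4608, 0.3346]), array([0.4608, 0.3345]), array([0.045, 0.046]), np.float64(0.1373), 745)
136 [0.38328003 0.27225296 0.1114088 ]
69 [0.38838239 0.26965929 0.11013544]
20 [-0.2, -0.72, -0.01, 0, 0, 0.25, 70, -0.21, -0.71, -0.01, 0, 0, 0.26, 70, -0.23, -0.71, -0.01, 0, 0, 0.25, 70, -0.25, -0.7, -0.01, 0, 0.01, 0.25, 70, -0.27, -0.7, -0.01, 0, 0, 0.26, 70, -0.29, -0.69, -0.01, 0, 0, 0.25, 70, -0.3, -0.68, -0.01, 0, 0, 0.26, 70, -0.32, -0.67, -0.01, 0, 0, 0.25, 70, -0.34, -0.67, -0.01, 0, 0, 0.25, 70, -0.35, -0.65, -0.01, 0, 0, 0.26, 70, 0, 0, 0.44, 0, 0, 0, 70, 0, 0, 0.44, 0, 0, 0, 70, 0, 0, 0.44, 0, 0, 0, 70, 0, 0, 0.44, 0, 0, 0, 70, 0, 0, 0.44, 0, 0, 0, 70, 0, 0, 0, 0, 0, 0, 70, 0, 0, 0, 0, 0, 0, 38, 0, 0, 0, 0, 0, 0, 38, 0, 0, 0, 0, 0, 0, 38, 0, 0, 0, 0, 0, 0, 38]
1 [0, 0, 0, 0, 0, 0, 38]
```

View pics/top_l2.png

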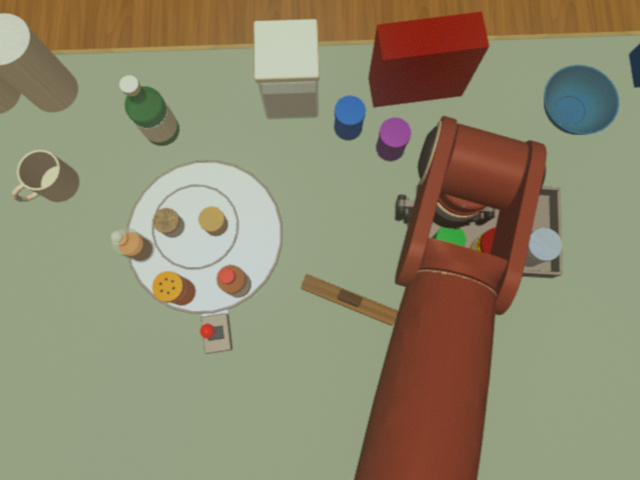

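Lever ball at (207,331) is unchanged, and the herb jar (450,238), mustard (493,243) and tin (545,244) stand in the bin. Next is the shaker.

Emit:
jog_arm(
  commands=[-0.2,-0.72,-0.01,0,0,0.25,70,-0.21,-0.71,-0.01,0,0,0.26,70,-0.23,-0.71,-0.01,0,0,0.25,70,-0.25,-0.7,-0.01,0,0,0.25,70,-0.27,-0.7,-0.01,0,0,0.26,70,-0.29,-0.69,-0.01,0,0,0.25,70,-0.3,-0.68,-0.01,0,0,0.26,70,-0.32,-0.67,-0.01,0,0,0.25,70,-0.34,-0.67,-0.01,0,0,0.25,70,-0.35,-0.65,-0.01,0,0,0.26,70,0,0,0.44,0,0,0,70,0,0,0.44,0,0,0,70,0,0,0.44,0,0,0,70,0,0,0.44,0,0,0,70,0,0,0.44,0,0,0,70,0,0,0,0,0,0,70,0,0,0,0,0,0,38,0,0,0,0,0,0,38,0,0,0,0,0,0,38,0,0,0,0,0,0,38],
)

```text
t: 30.9
tool_pos: [0.4614, 0.335, 0.0998]
tool_rot: [-3.092, 0.545, -0.002]
contact_force: [-0.3, -0.2, 2.9]
opening: 0.0511
grip_force: 42.0
```

Emit:
jog_arm(
  commands=[0,0,0,0,0,0,38,0,0,0,0,0,0,38],
)

```text
t: 31.15
tool_pos: [0.4614, 0.335, 0.0998]
tool_rot: [-3.092, 0.545, -0.002]
contact_force: [0.5, -0.8, 5.9]
opening: 0.0516
grip_force: 42.4
```

```bash
python3 -c "
from p import *
im,W=check()
inbin(W,-.04,.086); inbin(W,-.04,0);inbin(W,-.04,-.086)
z=ctrl.get_obs()['tool_pos'][2]
place(.04,.086,.24,z-.03+.006+.004,38,66)"
```

```text
slot -0.04 0.086 at [-0.0407  0.0875] size [0.047 0.047] z 0.1049 690
slot -0.04 0 at [-0.0431 -0.0001] size [0.053 0.054] z 0.0958 905
slot -0.04 -0.086 at [-0.0383 -0.086 ] size [0.052 0.053] z 0.0927 875
[0.46142309 0.33497204 0.0997528 ] 0.05124225286401353 42.38799333572388
20 [0, 0, -0.47, 0, 0, 0, 38, 0, 0, -0.46, -0.01, 0, 0, 38, 0, 0, -0.47, 0, 0, 0, 38, 0, 0, -0.47, 0, -0.01, 0, 38, 0, 0, -0.47, -0.01, 0, 0, 38, 0.4, 0.55, 0, 0, 0, -0.2, 38, 0.4, 0.55, 0, 0, 0, -0.19, 38, 0.38, 0.56, 0, 0, 0, -0.2, 38, 0.37, 0.57, 0, 0, 0, -0.19, 38, 0.36, 0.58, 0, 0, 0, -0.2, 38, 0.35, 0.58, 0, 0, 0, -0.19, 38, 0.33, 0.59, 0, 0, 0, -0.2, 38, 0.33, 0.6, 0, 0, 0, -0.2, 38, 0.31, 0.6, 0, 0, 0, -0.19, 38, 0.3, 0.61, 0, 0, 0, -0.2, 38, 0.29, 0.61, 0, 0, 0, -0.19, 38, 0.28, 0.62, 0, 0, 0, -0.2, 38, 0.27, 0.63, 0, 0, 0, -0.19, 38, 0, 0, 0, 0, 0, 0, 38, 0, 0, 0.43, 0, 0, 0, 38]
17 [0, 0, 0.44, 0, 0, 0, 38, 0, 0, 0.43, 0, 0, 0, 38, 0, 0, 0.44, 0, 0, 0, 38, 0, 0, 0.43, 0, 0, 0, 38, 0, 0, 0.17, 0, 0, 0, 38, 0, 0, 0.17, 0, 0, 0, 38, 0, 0, 0.16, 0, 0, 0, 38, 0, 0, 0, 0, 0, 0, 38, 0, 0, 0, 0, 0, 0, 66, 0, 0, 0, 0, 0, 0, 66, 0, 0, 0, 0, 0, 0, 66, 0, 0, 0, 0, 0, 0, 66, 0, 0, -0.53, 0, 0, 0, 66, 0, 0, -0.54, 0, 0, 0, 66, 0, 0, -0.53, 0, 0, 0, 66, 0, 0, -0.53, 0, 0, 0, 66, 0, 0, -0.54, 0, 0, 0, 66]
```

Emit:
jog_arm(
  commands=[0,0,-0.62,0,0,0,38,0,0,-0.62,0,0,0,38,0,0,-0.62,0,0,0,38,0,0,-0.62,0,0,0,38,0,0,-0.62,0,0,0,38,0.4,0.55,0,0,0,-0.2,38,0.4,0.55,0,0,0,-0.19,38,0.38,0.56,0,0,0,-0.2,38,0.37,0.57,0,0,0,-0.19,38,0.36,0.58,0,0,0,-0.2,38,0.35,0.58,0,0,0,-0.19,38,0.33,0.59,0,0,0,-0.2,38,0.33,0.6,0,0,0,-0.2,38,0.31,0.6,0,0,0,-0.19,38,0.3,0.61,0,0,0,-0.2,38,0.29,0.61,0,0,0,-0.19,38,0.28,0.62,0,0,0,-0.2,38,0.27,0.63,0,0,0,-0.19,38,0,0,0,0,0,0,38,0,0,0.43,0,0,0,38],
)

```text
t: 33.7
tool_pos: [0.6118, -0.174, 0.2599]
tool_rot: [-3.138, 0.15, -0.005]
contact_force: [0.3, -0.4, -2.2]
opening: 0.0513
grip_force: 42.6
```

Emit:
jog_arm(
  commands=[0,0,0.6,0,0,0,38,0,0,0.6,0,0,0,38,0,0,0.6,0,0,0,38,0,0,0.6,0,0,0,38,0,0,0.2,0,0,0,38,0,0,0.2,0,0,0,38,0,0,0.15,0,0,0,38,0,0,0,0,0,0,38,0,0,0,0,0,0,38],
)

```text
t: 34.83
tool_pos: [0.6115, -0.1739, 0.0824]
tool_rot: [-3.138, 0.15, -0.002]
contact_force: [1.2, -0.1, -2.1]
opening: 0.0514
grip_force: 42.6
```

Emit:
jog_arm(
  commands=[0,0,0.09,0,0,0,38,0,0,0,0,0,0,38,0,0,0,0,0,0,66,0,0,0,0,0,0,66,0,0,0,0,0,0,66,0,0,-0.4,0,0,0,66,0,0,-0.6,0,0,0,66,0,0,-0.6,0,0,0,66,0,0,-0.6,0,0,0,66,0,-0.5,-0.5,0,0,0,66,0,-0.5,0,0,0,0,66,0,0,0,0,0,0,66,0,0,0,0,0,0,66],
)

```text
t: 36.45
tool_pos: [0.6163, -0.1143, 0.2375]
tool_rot: [-3.138, 0.149, 0.002]
contact_force: [0.2, 0.4, -0.1]
opening: 0.0665
grip_force: 0.0
```

```bash
python3 -c "
from p import *
im,W=check()
print(tops(W,(.471,.228)),ctrl.get_obs()['tool_pos'])
pick(.4715,.228,.5,.103,66,38,.25)"
```

```text
(array([0.4708, 0.2282]), array([0.4708, 0.2284]), array([0.022, 0.022]), np.float64(0.1671), 193) [ 0.61629294 -0.1146481   0.23729794]
19 [-0.37, -0.68, -0.03, 0, 0, -0.74, 66, -0.32, -0.71, -0.02, 0, 0, -0.75, 66, -0.26, -0.73, -0.03, 0, 0, -0.74, 66, -0.21, -0.74, -0.02, -0.01, 0.01, -0.75, 66, -0.15, -0.76, -0.03, 0, 0, -0.74, 66, -0.1, -0.77, -0.03, 0, 0, -0.75, 66, -0.03, -0.78, -0.02, 0, 0, -0.74, 66, 0.02, -0.77, -0.03, 0, 0, -0.75, 66, 0, 0, 0.49, 0, 0, 0, 66, 0, 0, 0.49, 0, 0, 0, 66, 0, 0, 0.49, 0, 0, 0, 66, 0, 0, 0.49, 0, 0, 0, 66, 0, 0, 0.49, 0, 0, 0, 66, 0, 0, 0, 0, 0, 0, 66, 0, 0, 0, 0, 0, 0, 38, 0, 0, 0, 0, 0, 0, 38, 0, 0, 0, 0, 0, 0, 38, 0, 0, 0, 0, 0, 0, 38, 0, 0, 0, 0, 0, 0, 38]
```

Emit:
jog_arm(
  commands=[-0.37,-0.68,-0.03,0,0,-0.74,66,-0.32,-0.71,-0.02,0,0,-0.75,66,-0.26,-0.73,-0.03,0,0,-0.74,66,-0.21,-0.74,-0.02,0,0,-0.75,66,-0.15,-0.76,-0.03,0,0,-0.74,66,-0.1,-0.77,-0.03,0,0,-0.75,66,-0.03,-0.78,-0.02,0,0,-0.74,66,0.02,-0.77,-0.03,0,0,-0.75,66,0,0,0.49,0,0,0,66,0,0,0.49,0,0,0,66,0,0,0.49,0,0,0,66,0,0,0.49,0,0,0,66,0,0,0.49,0,0,0,66,0,0,0,0,0,0,66,0,0,0,0,0,0,38,0,0,0,0,0,0,38,0,0,0,0,0,0,38,0,0,0,0,0,0,38,0,0,0,0,0,0,38],
)

```text
t: 38.88
tool_pos: [0.4726, 0.2288, 0.105]
tool_rot: [-3.043, -0.778, -0.003]
contact_force: [0.2, -0.4, 3.0]
opening: 0.0491
grip_force: 42.2
```

```bash
python3 -c "
from p import *
im,W=check()
inbin(W,.04,.086);inbin(W,-.04,.086); inbin(W,-.04,0);inbin(W,-.04,-.086)
z=ctrl.get_obs()['tool_pos'][2]
place(.04,0,.28,z-.03+.006+.005,38,66)"
```

```text
slot 0.04 0.086 at [0.0374 0.0866] size [0.045 0.046] z 0.1128 644
slot -0.04 0.086 at [-0.0406  0.0874] size [0.046 0.046] z 0.1048 685
slot -0.04 0 at [-0.0431 -0.0002] size [0.053 0.054] z 0.0957 906
slot -0.04 -0.086 at [-0.0383 -0.086 ] size [0.052 0.053] z 0.0926 877
[0.47256304 0.2288317  0.10499468] 0.04879228551810063 42.30256497859955
20 [0, 0, -0.49, 0, 0, 0, 38, 0, 0, -0.48, 0, -0.01, 0, 38, 0, 0, -0.49, 0, 0, 0, 38, 0, 0, -0.48, 0, 0, 0, 38, 0, 0, -0.49, 0, -0.01, 0, 38, 0, 0, -0.49, 0, 0, 0, 38, -0.15, 0.63, 0, 0, 0, 0.46, 38, -0.13, 0.63, 0, 0, 0, 0.46, 38, -0.09, 0.64, 0, 0, 0, 0.45, 38, -0.07, 0.65, 0, 0, 0, 0.46, 38, -0.03, 0.65, 0, 0, 0, 0.46, 38, -0.01, 0.64, 0, 0, 0, 0.46, 38, 0.02, 0.65, 0, 0, 0, 0.46, 38, 0.06, 0.64, 0, 0, 0, 0.46, 38, 0.08, 0.65, 0, 0, 0, 0.45, 38, 0.11, 0.63, 0, 0, 0, 0.46, 38, 0.14, 0.64, 0, 0, 0, 0.46, 38, 0.17, 0.62, 0, 0, 0, 0.46, 38, 0.2, 0.62, 0, 0, 0, 0.46, 38, 0, 0, 0, 0, 0, 0, 38]
19 [0, 0, 0.46, 0, 0, 0, 38, 0, 0, 0.45, 0, 0, 0, 38, 0, 0, 0.46, 0, 0, 0, 38, 0, 0, 0.45, 0, 0, 0, 38, 0, 0, 0.46, 0, 0, 0, 38, 0, 0, 0.46, 0, 0, 0, 38, 0, 0, 0.25, 0, 0, 0, 38, 0, 0, 0.25, 0, 0, 0, 38, 0, 0, 0, 0, 0, 0, 38, 0, 0, 0, 0, 0, 0, 66, 0, 0, 0, 0, 0, 0, 66, 0, 0, 0, 0, 0, 0, 66, 0, 0, 0, 0, 0, 0, 66, 0, 0, -0.54, 0, 0, 0, 66, 0, 0, -0.54, 0, 0, 0, 66, 0, 0, -0.54, 0, 0, 0, 66, 0, 0, -0.54, 0, 0, 0, 66, 0, 0, -0.54, 0, 0, 0, 66, 0, 0, -0.54, 0, 0, 0, 66]
```

Emit:
jog_arm(
  commands=[0,0,-0.49,0,0,0,38,0,0,-0.48,0,0,0,38,0,0,-0.49,0,0,0,38,0,0,-0.48,0,0,0,38,0,0,-0.49,0,0,0,38,0,0,-0.49,0,0,0,38,-0.15,0.63,0,0,0,0.46,38,-0.13,0.63,0,0,0,0.46,38,-0.09,0.64,0,0,0,0.45,38,-0.07,0.65,0,0,0,0.46,38,-0.03,0.65,0,0,0,0.46,38,-0.01,0.64,0,0,0,0.46,38,0.02,0.65,0,0,0,0.46,38,0.06,0.64,0,0,0,0.46,38,0.08,0.65,0,0,0,0.45,38,0.11,0.63,0,0,0,0.46,38,0.14,0.64,0,0,0,0.46,38,0.17,0.62,0,0,0,0.46,38,0.2,0.62,0,0,0,0.46,38,0,0,0,0,0,0,38],
)

```text
t: 41.42
tool_pos: [0.6021, -0.2612, 0.2764]
tool_rot: [-3.136, 0.154, 0.005]
contact_force: [-0.7, 0.2, -1.8]
opening: 0.0487
grip_force: 42.9
```

Emit:
jog_arm(
  commands=[0,0,0.46,0,0,0,38,0,0,0.45,0,0,0,38,0,0,0.46,0,0,0,38,0,0,0.45,0,0,0,38,0,0,0.46,0,0,0,38,0,0,0.46,0,0,0,38,0,0,0.25,0,0,0,38,0,0,0.2,0,0,0,38,0,0,0,0,0,0,38,0,0,0,0,0,0,38],
)

```text
t: 42.68
tool_pos: [0.6033, -0.2596, 0.0886]
tool_rot: [3.138, -0.149, 0.002]
contact_force: [0.6, -0.3, -3.2]
opening: 0.0488
grip_force: 43.0
```

Emit:
jog_arm(
  commands=[0,0,0.11,0,0,0,38,0,0,0,0,0,0,38,0,0,0,0,0,0,66,0,0,0,0,0,0,66,0,0,0,0,0,0,66,0,0,-0.4,0,0,0,66,0,0,-0.6,0,0,0,66,0,0,-0.6,0,0,0,66,0,0,-0.6,0,0,0,66,0,-0.5,-0.5,0,0,0,66,0,-0.5,0,0,0,0,66,0,0,0,0,0,0,66,0,0,0,0,0,0,66],
)

```text
t: 44.3
tool_pos: [0.6081, -0.1999, 0.2423]
tool_rot: [-3.138, 0.149, 0.002]
contact_force: [-0.0, 0.2, -0.2]
opening: 0.0661
grip_force: 0.0
```

```bash
python3 -c "
from p import *
im,W=check()
print(tops(W,(.546,.412)),ctrl.get_obs()['tool_pos'])
pick(.546,.4125,1.25,.108,66,38,.25)"
```

```text
(array([0.5443, 0.413 ]), array([0.5447, 0.4137]), array([0.018, 0.018]), np.float64(0.1701), 129) [ 0.60797005 -0.20018573  0.24210794]
20 [-0.13, -0.67, -0.01, 0, 0, -0.9, 66, -0.08, -0.68, -0.01, 0, 0, -0.89, 66, -0.01, -0.69, 0, 0, 0, -0.9, 66, 0.05, -0.68, -0.01, 0, 0, -0.9, 66, 0.11, -0.67, -0.01, -0.01, 0, -0.9, 66, 0.17, -0.67, -0.01, 0, 0, -0.89, 66, 0.23, -0.64, -0.01, 0, 0, -0.9, 66, 0.29, -0.62, -0.01, 0, 0, -0.9, 66, 0.34, -0.59, -0.01, 0, 0.01, -0.89, 66, 0.39, -0.57, -0.01, 0, 0, -0.9, 66, 0.44, -0.52, 0, 0, 0, -0.9, 66, 0.49, -0.48, -0.01, 0, 0, -0.9, 66, 0.53, -0.44, -0.01, 0, 0, -0.89, 66, 0.56, -0.38, -0.01, 0, 0, -0.9, 66, 0.6, -0.34, -0.01, 0, 0, -0.9, 66, 0, 0, 0.47, 0, 0, 0, 66, 0, 0, 0.48, 0, 0, 0, 66, 0, 0, 0.47, 0, 0, 0, 66, 0, 0, 0.47, 0, 0, 0, 66, 0, 0, 0.48, 0, 0, 0, 66]
6 [0, 0, 0, 0, 0, 0, 66, 0, 0, 0, 0, 0, 0, 38, 0, 0, 0, 0, 0, 0, 38, 0, 0, 0, 0, 0, 0, 38, 0, 0, 0, 0, 0, 0, 38, 0, 0, 0, 0, 0, 0, 38]
```

Emit:
jog_arm(
  commands=[-0.13,-0.67,-0.01,0,0,-0.9,66,-0.08,-0.68,-0.01,0,0,-0.89,66,-0.01,-0.69,0,0,0,-0.9,66,0.05,-0.68,-0.01,0,0,-0.9,66,0.11,-0.67,-0.01,0,0,-0.9,66,0.17,-0.67,-0.01,0,0,-0.89,66,0.23,-0.64,-0.01,0,0,-0.9,66,0.29,-0.62,-0.01,0,0,-0.9,66,0.34,-0.59,-0.01,0,0,-0.89,66,0.39,-0.57,-0.01,0,0,-0.9,66,0.44,-0.52,0,0,0,-0.9,66,0.49,-0.48,-0.01,0,0,-0.9,66,0.53,-0.44,-0.01,0,0,-0.89,66,0.56,-0.38,-0.01,0,0,-0.9,66,0.6,-0.34,-0.01,0,0,-0.9,66,0,0,0.47,0,0,0,66,0,0,0.48,0,0,0,66,0,0,0.47,0,0,0,66,0,0,0.4,0,0,0,66,0,0,0.3,0,0,0,66],
)

```text
t: 46.85
tool_pos: [0.5461, 0.4123, 0.1216]
tool_rot: [-2.547, -1.837, 0.003]
contact_force: [-0.2, -0.1, -0.3]
opening: 0.0661
grip_force: 0.0
```

Emit:
jog_arm(
  commands=[0,0,0.15,0,0,0,66,0,0,0.08,0,0,0,66,0,0,0,0,0,0,66,0,0,0,0,0,0,38,0,0,0,0,0,0,38,0,0,0,0,0,0,38,0,0,0,0,0,0,38,0,0,0,0,0,0,38],
)

```text
t: 47.85
tool_pos: [0.5465, 0.414, 0.1115]
tool_rot: [-2.546, -1.839, -0.003]
contact_force: [-2.0, -0.1, 5.0]
opening: 0.0486
grip_force: 41.9
```

```bash
python3 -c "
from p import *
im,W=check()
inbin(W,.04,.086);inbin(W,.04,0);inbin(W,-.04,.086); inbin(W,-.04,0);inbin(W,-.04,-.086)
z=ctrl.get_obs()['tool_pos'][2]
place(.04,-.086,.30,z-.03+.006+.005,38,66)"
```

```text
slot 0.04 0.086 at [0.0376 0.0864] size [0.046 0.045] z 0.1128 641
slot 0.04 0 at [0.0378 0.0013] size [0.022 0.023] z 0.1423 176
slot -0.04 0.086 at [-0.0407  0.0874] size [0.046 0.046] z 0.1048 690
slot -0.04 0 at [-0.0431 -0.0001] size [0.053 0.054] z 0.0958 901
slot -0.04 -0.086 at [-0.0383 -0.086 ] size [0.052 0.053] z 0.0926 876
[0.54648861 0.41397775 0.11146896] 0.0485273545968346 41.85890436172485
20 [0, 0, -0.45, 0, 0, 0, 38, 0, 0, -0.45, 0, -0.01, 0, 38, 0, 0, -0.45, 0, 0, 0, 38, 0, 0, -0.45, 0, 0, 0, 38, 0, 0, -0.44, 0, -0.01, 0, 38, 0, 0, -0.45, 0, 0, 0, 38, 0, 0, -0.45, 0.01, 0, 0, 38, -0.62, 0.25, 0, 0, 0, 0.71, 38, -0.6, 0.29, 0, 0, 0, 0.71, 38, -0.57, 0.34, 0, 0, 0, 0.7, 38, -0.56, 0.37, 0, 0, 0, 0.71, 38, -0.52, 0.41, 0, 0, 0, 0.71, 38, -0.49, 0.45, 0, 0, 0, 0.71, 38, -0.46, 0.48, 0, 0, 0, 0.71, 38, -0.43, 0.52, 0, 0, 0, 0.71, 38, -0.38, 0.54, 0, 0, 0, 0.7, 38, -0.35, 0.57, 0, 0, 0, 0.71, 38, -0.31, 0.59, 0, 0, 0, 0.71, 38, -0.26, 0.61, 0, 0, 0, 0.71, 38, -0.22, 0.63, 0, 0, 0, 0.71, 38]
20 [-0.18, 0.65, -0.01, 0, 0, 0.71, 38, -0.13, 0.65, 0, 0, 0, 0.7, 38, -0.08, 0.66, 0, 0, 0, 0.71, 38, -0.04, 0.67, 0, 0, 0, 0.71, 38, 0.02, 0.66, 0, 0, 0, 0.71, 38, 0.06, 0.67, 0, 0, 0, 0.71, 38, 0, 0, 0, 0, 0, 0, 38, 0, 0, 0.49, 0, 0, 0, 38, 0, 0, 0.5, 0, 0, 0, 38, 0, 0, 0.49, 0, 0, 0, 38, 0, 0, 0.49, 0, 0, 0, 38, 0, 0, 0.5, 0, 0, 0, 38, 0, 0, 0.49, 0, 0, 0, 38, 0, 0, 0.17, 0, 0, 0, 38, 0, 0, 0.16, 0, 0, 0, 38, 0, 0, 0.17, 0, 0, 0, 38, 0, 0, 0, 0, 0, 0, 38, 0, 0, 0, 0, 0, 0, 66, 0, 0, 0, 0, 0, 0, 66, 0, 0, 0, 0, 0, 0, 66]
7 [0, 0, 0, 0, 0, 0, 66, 0, 0, -0.58, 0, 0, 0, 66, 0, 0, -0.57, 0, 0, 0, 66, 0, 0, -0.58, 0, 0, 0, 66, 0, 0, -0.57, 0, 0, 0, 66, 0, 0, -0.58, 0, 0, 0, 66, -0.01, 0, -0.58, 0, 0, 0, 66]
```

Emit:
jog_arm(
  commands=[0,0,-0.25,0,0,0,38,0,0,-0.45,0,0,0,38,0,0,-0.55,0,0,0,38,0,0,-0.55,0,0,0,38,0,0,-0.54,0,0,0,38,0,0,-0.45,0,0,0,38,0,0,-0.35,0,0,0,38,-0.62,0.25,0,0,0,0.71,38,-0.6,0.29,0,0,0,0.71,38,-0.57,0.34,0,0,0,0.7,38,-0.56,0.37,0,0,0,0.71,38,-0.52,0.41,0,0,0,0.71,38,-0.49,0.45,0,0,0,0.71,38,-0.46,0.48,0,0,0,0.71,38,-0.43,0.52,0,0,0,0.71,38,-0.38,0.54,0,0,0,0.7,38,-0.35,0.57,0,0,0,0.71,38,-0.31,0.59,0,0,0,0.71,38,-0.26,0.61,0,0,0,0.71,38,-0.22,0.63,0,0,0,0.71,38],
)

```text
t: 50.4
tool_pos: [0.5789, -0.1066, 0.2973]
tool_rot: [-3.098, -0.512, 0.003]
contact_force: [0.3, 0.3, -4.2]
opening: 0.048
grip_force: 42.1
```

Emit:
jog_arm(
  commands=[-0.18,0.65,-0.01,0,0,0.71,38,-0.13,0.65,0,0,0,0.7,38,-0.08,0.66,0,0,0,0.71,38,-0.04,0.67,0,0,0,0.71,38,0.02,0.66,0,0,0,0.71,38,0.06,0.67,0,0,0,0.71,38,0,0,0,0,0,0,38,0,0,0.49,0,0,0,38,0,0,0.5,0,0,0,38,0,0,0.49,0,0,0,38,0,0,0.49,0,0,0,38,0,0,0.5,0,0,0,38,0,0,0.4,0,0,0,38,0,0,0.17,0,0,0,38,0,0,0.16,0,0,0,38,0,0,0.1,0,0,0,38,0,0,0,0,0,0,38,0,0,0,0,0,0,38],
)

```text
t: 52.65
tool_pos: [0.5954, -0.3455, 0.1014]
tool_rot: [3.138, -0.149, 0.001]
contact_force: [0.8, 0.4, -4.6]
opening: 0.0483
grip_force: 42.5
```

Emit:
jog_arm(
  commands=[0,0,0.15,0,0,0,38,0,0,0.06,0,0,0,38,0,0,0,0,0,0,38,0,0,0,0,0,0,66,0,0,0,0,0,0,66,0,0,0,0,0,0,66,0,0,-0.4,0,0,0,66,0,0,-0.6,0,0,0,66,0,0,-0.6,0,0,0,66,0,0,-0.6,0,0,0,66,0,0,-0.6,0,0,0,66,0,-0.8,0,0,0,0,66,0,-0.8,0,0,0,0,66,0,-0.8,0,0,0,0,66,0,-0.8,0,0,0,0,66,0,-0.8,0,0,0,0,66,0,-0.8,0,0,0,0,66,0,-0.8,0,0,0,0,66,0,0,0,0,0,0,66,0,0,0,0,0,0,66],
)

```text
t: 55.15
tool_pos: [0.6269, -0.0111, 0.2563]
tool_rot: [-3.138, 0.149, 0.0]
contact_force: [-0.2, 0.1, -0.5]
opening: 0.066
grip_force: 0.0
```

```bash
cat > bar.py <<'E'
from p import *
im,W=check(); save('top_b.png',im['image']); print(ctrl.get_obs()['tool_pos'])
for s in [(.04,.086),(.04,0),(.04,-.086),(-.04,.086),(-.04,0),(-.04,-.086)]: inbin(W,*s)
for c in ("top","scene"):
    W=cloud(eyes.get_image(c)); P=W.reshape(-1,3);P=P[~np.isnan(P[:,0])]
    d=P[(np.abs(P[:,2]-.05)<.003)&(np.abs(P[:,0]-.565)<.12)&(np.abs(P[:,1]+.257)<.16)]
    print(c,"bin",cv2.minAreaRect(np.ascontiguousarray(d[:,:2],dtype=np.float32)))
    d=P[(np.abs(P[:,2]-.06)<.005)&(np.abs(P[:,0]-.43)<.07)&(np.abs(P[:,1]-.02)<.12)]; g=np.median(d,0); d=d[np.hypot(*(d-g)[:,:2].T)<.03]; print("grip",cv2.minAreaRect(np.ascontiguousarray(d[:,:2],dtype=np.float32)),d.mean(0),len(d))
    d=P[(np.abs(P[:,2]-.024)<.005)&(np.hypot(*(P-g)[:,:2].T)<.12)]; print("bar",cv2.minAreaRect(np.ascontiguousarray(d[:,:2],dtype=np.float32)),len(d))
E
python3 bar.py
```

```text
[ 0.62692939 -0.01163992  0.25616733]
slot 0.04 0.086 at [0.0368 0.0827] size [0.047 0.038] z 0.1129 534
slot 0.04 0 at [0.0378 0.0012] size [0.023 0.022] z 0.1424 177
slot 0.04 -0.086 at [ 0.0397 -0.0832] size [0.017 0.017] z 0.1457 116
slot -0.04 0.086 at [-0.0405  0.0875] size [0.046 0.046] z 0.1049 685
slot -0.04 0 at [-0.043  -0.0001] size [0.053 0.054] z 0.0957 901
slot -0.04 -0.086 at [-0.0383 -0.0861] size [0.053 0.053] z 0.0925 869
top bin ((0.5619239211082458, -0.26637181639671326), (0.24869570136070251, 0.1723189353942871), 84.49479675292969)
grip ((0.4567745327949524, 0.07042562961578369), (0.014793098904192448, 0.017745088785886765), 66.40194702148438) [0.45634224 0.07115667 0.05912478] 70
bar ((0.4967843294143677, 0.12126851826906204), (0.1250060796737671, 0.09422150999307632), 80.08685302734375) 753
scene bin ((0.5641878843307495, -0.2551732063293457), (0.2726655900478363, 0.17474500834941864), 84.63492584228516)
grip ((0.4513658881187439, 0.05432935804128647), (0.0402153879404068, 0.022407127544283867), 70.3839111328125) [0.45063606 0.05355835 0.0599799 ] 116
bar ((0.456926554441452, 0.06514203548431396), (0.21076712012290955, 0.03545011207461357), 64.231201171875) 431
```

View pics/top_b.png

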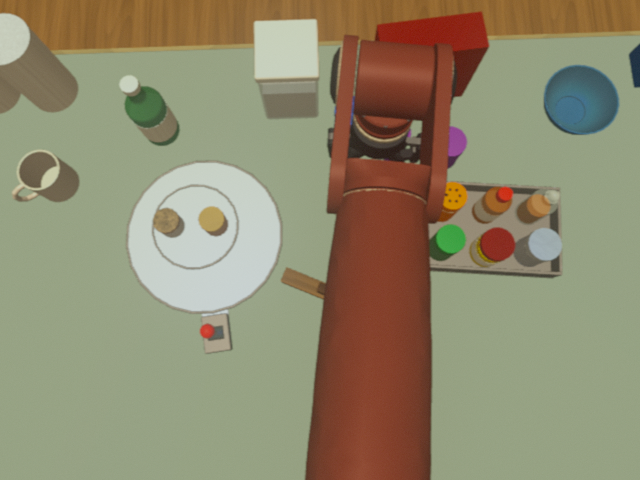

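All six condiments stand in the bin: shaker (452,195), sauce (493,203), cruet (541,204), herbs (450,238), mustard (495,245), tin (545,244). The bar has been knocked to about (320,285), and the arm partly hides it. I move aside and measure it again.

Emit:
jog_arm(
  commands=[0,0.7,0,0,0,0,66,-0.2,0.7,0,0,0,0,66,-0.3,0.6,0,0,0,0,66,-0.3,0,0,0,0,0,66,0,0,0,0,0,0,66,0,0,0,0,0,0,66],
)

```text
t: 56.05
tool_pos: [0.568, -0.1261, 0.2561]
tool_rot: [-3.137, 0.15, -0.0]
contact_force: [-1.0, 0.4, -0.4]
opening: 0.066
grip_force: 0.0
```

```bash
sed -i 's/top_b.png/top_b2.png/' bar.py; python3 bar.py | grep -v slot
```

```text
[ 0.56814565 -0.12583808  0.25611485]Traceback (most recent call last):
  File "bar.py", line 3, in <module>
    for s in [(.04,.086),(.04,0),(.04,-.086),(-.04,.086),(-.04,0),(-.04,-.086)]: inbin(W,*s)
                                                                                 ~~~~~^^^^^^
  File "p.py", line 26, in inbin
    c=slot(sx,sy); t=tops(W,c); d=t[0]-BIN; print("slot",sx,sy,"at",np.round([np.cos(BY)*d[0]+np.sin(BY)*d[1],-np.sin(BY)*d[0]+np.cos(BY)*d[1]],4),"size",t[2],"z",t[3],t[4])
                     ~~~~^^^^^
  File "h.py", line 15, in tops
    lo,hi=np.percentile(T[:,:2],[3,97],axis=0)
          ~~~~~~~~~~~~~^^^^^^^^^^^^^^^^^^^^^^^
    return _quantile_unchecked(
        a, q, axis, out, overwrite_input, method, keepdims, weights)
    return _ureduce(a,
                    func=_quantile_ureduce_func,
    ...<5 lines>...
                    overwrite_input=overwrite_input,
                    method=method)
    r = func(a, **kwargs)
    result = _quantile(arr,
                       quantiles=q,
    ...<2 lines>...
                       out=out,
                       weights=wgt)
    slices_having_nans = np.isnan(arr[-1, ...])
                                  ~~~^^^^^^^^^
IndexError: index -1 is out of bounds for axis 0 with size 0
```

```bash
sed -i '/inbin/d' bar.py; python3 bar.py
```

```text
[ 0.56818071 -0.12564669  0.25601915]
top bin ((0.5628389120101929, -0.2548835277557373), (0.27180635929107666, 0.17059235274791718), 84.34213256835938)
grip ((0.45054343342781067, 0.05759213864803314), (0.043389711529016495, 0.01805814728140831), 64.32907104492188) [0.45051166 0.05767163 0.05908752] 219
bar ((0.4626680314540863, 0.06575437635183334), (0.2141483724117279, 0.04886835068464279), 67.0185775756836) 1296
scene bin ((0.5640249252319336, -0.2551901340484619), (0.27229252457618713, 0.1748494952917099), 84.57640075683594)
grip ((0.4604635536670685, 0.06285983324050903), (0.01711518131196499, 0.03539905697107315), 12.192176818847656) [0.46002276 0.06667064 0.05985921] 42
bar ((0.4795382618904114, 0.0684143453836441), (0.22514410316944122, 0.08886008709669113), 72.981201171875) 594
```

View pics/top_b2.png

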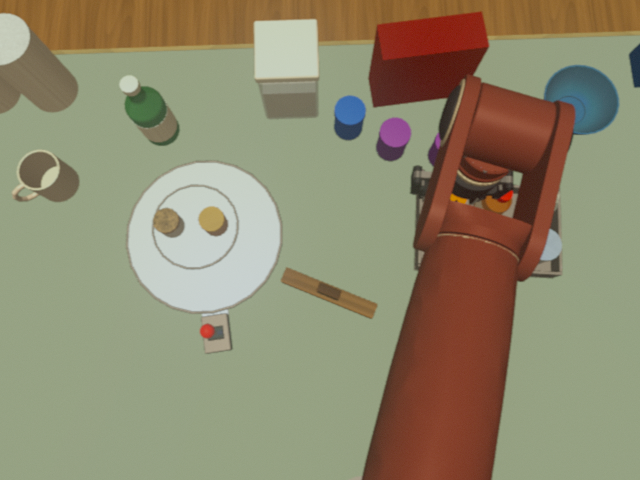

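The bar now lies from about (285,278) to (375,310), with its grip at (329,292). The lever ball at (207,331) is still up. I refine the bar's angle from the wood-coloured pixels.

```bash
cat > bar2.py <<'E'
from p import *
def bar(cam,c0):
    im=eyes.get_image(cam); W=cloud(im); I=im["image"].astype(int)
    m=(I[...,0]>1.5*I[...,2])&(np.hypot(W[...,0]-c0[0],W[...,1]-c0[1])<.125)
    P=W[m]; t=P[np.abs(P[:,2]-.0245)<.005][:,:2]
    c=np.median(t,0)
    for _ in range(6):
        u=np.linalg.svd(t-c,full_matrices=False)[2][0]; u*=np.sign(u[1]); n=np.array([u[1],-u[0]])
        w=(t-c)@n; t=t[np.abs(w-np.median(w))<.019]; c=t.mean(0)
        lo,hi=np.percentile((t-c)@n,[2,98]); l2,h2=np.percentile((t-c)@u,[1,99]); c=c+n*(lo+hi)/2+u*(l2+h2)/2
    print(cam,"bar c",c.round(4),"ang-90",round(np.arctan2(u[1],u[0])-np.pi/2,4),"ext",round(h2-l2,3),round(hi-lo,3),len(t)); return c,n,W,im
if __name__=="__main__":
    bar("top",(.451,.0575))
    c,*_=bar("scene",(.4515,.057))
E
python3 bar2.py; python3 -c "
from p import *
plan([(.4517,.0572,.14,-.43,66,.8),(.4517,.0572,.06,-.43,66,.4),(.4517,.0572,.034,-.43,66,.2,2),(.4517,.0572,.034,-.43,30,.2,4)])"
```

```text
top bar c [0.4505 0.0579] ang-90 -0.4227 ext 0.185 0.028 1205
scene bar c [0.455  0.0583] ang-90 -0.4033 ext 0.18 0.027 520
20 [-0.37, -0.47, 0.32, 0, 0, 0.56, 66, -0.4, -0.46, 0.32, 0, 0, 0.56, 66, -0.42, -0.43, 0.33, 0, 0, 0.56, 66, -0.44, -0.4, 0.32, 0, 0, 0.56, 66, -0.46, -0.38, 0.32, 0, 0.01, 0.56, 66, -0.49, -0.36, 0.32, 0, 0, 0.55, 66, 0, 0, 0.33, 0, 0, 0, 66, 0, 0, 0.34, 0, 0, 0, 66, 0, 0, 0.33, 0, 0, 0, 66, 0, 0, 0.34, 0, 0, 0, 66, 0, 0, 0.14, 0, 0, 0, 66, 0, 0, 0.15, 0, 0, 0, 66, 0, 0, 0.14, 0, 0, 0, 66, 0, 0, 0, 0, 0, 0, 66, 0, 0, 0, 0, 0, 0, 66, 0, 0, 0, 0, 0, 0, 30, 0, 0, 0, 0, 0, 0, 30, 0, 0, 0, 0, 0, 0, 30, 0, 0, 0, 0, 0, 0, 30, 0, 0, 0, 0, 0, 0, 30]
```

Emit:
jog_arm(
  commands=[-0.37,-0.47,0.32,0,0,0.55,66,-0.4,-0.46,0.32,0,0,0.55,66,-0.42,-0.43,0.33,0,0,0.54,66,-0.44,-0.4,0.32,0,0,0.54,66,-0.46,-0.38,0.32,0,0.01,0.54,66,-0.49,-0.36,0.32,0,0,0.54,66,0,0,0.33,0,0,0,66,0,0,0.34,0,0,0,66,0,0,0.33,0,0,0,66,0,0,0.34,0,0,0,66,0,0,0.14,0,0,0,66,0,0,0.15,0,0,0,66,0,0,0.14,0,0,0,66,0,0,0,0,0,0,66,0,0,0,0,0,0,66,0,0,0,0,0,0,30,0,0,0,0,0,0,30,0,0,0,0,0,0,30,0,0,0,0,0,0,30,0,0,0,0,0,0,30],
)

```text
t: 58.85
tool_pos: [0.4518, 0.0568, 0.0349]
tool_rot: [-3.071, 0.657, -0.003]
contact_force: [0.2, -0.2, 5.4]
opening: 0.0429
grip_force: 42.5
```

```bash
python3 -c "
from p import *
from bar2 import bar
o=ctrl.get_obs(); q=R.from_rotvec(o['tool_rot']); yaw=(q*R.from_euler('x',-np.pi)).as_euler('zyx')[0]; x,y,z=o['tool_pos']; print(x,y,z,yaw,o['opening'],o['grip_force'])
a,b=slot(-.118,-.015); c,d=slot(-.1025,-.015)
plan([(x,y,.12,yaw,30,.4),(a,b,.12,BY,30,.6,1),(a,b,z+.015,BY,30,.4),(a,b,z+.002,BY,30,.15,2)])"
```

```text
0.45180847950334563 0.05678296937528369 0.034914536677260494 -0.42126061259859604 0.04290423362000765 42.47355401515961
20 [0, 0, -0.35, 0, 0, 0, 30, 0, 0, -0.36, -0.01, -0.01, 0, 30, 0, 0, -0.35, 0, 0, 0, 30, 0, 0, -0.36, 0, -0.01, 0, 30, 0.23, 0.54, 0, 0, 0, -0.36, 30, 0.2, 0.55, 0, 0, 0, -0.37, 30, 0.19, 0.55, 0, 0, 0, -0.36, 30, 0.17, 0.56, 0, 0, 0, -0.36, 30, 0.15, 0.57, 0, 0, 0, -0.36, 30, 0.12, 0.57, 0, 0, 0, -0.37, 30, 0.11, 0.57, 0, 0, 0, -0.36, 30, 0.08, 0.58, 0, 0, 0, -0.36, 30, 0.06, 0.58, 0, 0, 0, -0.36, 30, 0, 0, 0, 0, 0, 0, 30, 0, 0, 0.39, 0, 0, 0, 30, 0, 0, 0.39, 0, 0, 0, 30, 0, 0, 0.39, 0, 0, 0, 30, 0, 0, 0.11, 0, 0, 0, 30, 0, 0, 0.11, 0, 0, 0, 30, 0, 0, 0, 0, 0, 0, 30]
1 [0, 0, 0, 0, 0, 0, 30]
```

Emit:
jog_arm(
  commands=[0,0,-0.35,0,0,0,30,0,0,-0.36,0,0,0,30,0,0,-0.35,0,0,0,30,0,0,-0.36,0,0,0,30,0.23,0.54,0,0,0,-0.36,30,0.2,0.55,0,0,0,-0.37,30,0.19,0.55,0,0,0,-0.36,30,0.17,0.56,0,0,0,-0.36,30,0.15,0.57,0,0,0,-0.36,30,0.12,0.57,0,0,0,-0.37,30,0.11,0.57,0,0,0,-0.36,30,0.08,0.58,0,0,0,-0.36,30,0.06,0.58,0,0,0,-0.36,30,0,0,0,0,0,0,30,0,0,0.39,0,0,0,30,0,0,0.39,0,0,0,30,0,0,0.39,0,0,0,30,0,0,0,0,0,0,30,0,0,0,0,0,0,30],
)

```text
t: 61.22
tool_pos: [0.4438, -0.2583, 0.0494]
tool_rot: [-3.138, 0.149, -0.001]
contact_force: [-0.2, -0.2, -2.1]
opening: 0.0433
grip_force: 42.0
```

```bash
cat > chk.py <<'E'
from p import *
from bar2 import bar
import sys
o=ctrl.get_obs(); q=R.from_rotvec(o['tool_rot']); print(o['tool_pos'],(q*R.from_euler('x',-np.pi)).as_euler('zyx')[0],o['opening'],o['contact_force'])
for cam in ("scene","top"):
    im=eyes.get_image(cam); save(sys.argv[1]+cam+".png",im["image"]); W=cloud(im); P=W.reshape(-1,3);P=P[~np.isnan(P[:,0])]
    u=np.array([np.cos(BY),np.sin(BY)]); v=np.array([-u[1],u[0]]); X=(P[:,:2]-BIN)@u; Y=(P[:,:2]-BIN)@v
    for n,zz,lo,hi in (("rim",.05,-.096,-.07),("bartop",.0245,-.14,-.08)):
        for a,b in ((-.1,-.06),(-.06,-.045),(.02,.05),(.05,.08)):
            k=(np.abs(P[:,2]-zz)<.004)&(X>lo)&(X<hi)&(Y>a)&(Y<b)
            if k.sum()>5: print(cam,n,(a,b),"x 3..97%",np.percentile(X[k],[3,50,97]).round(4),k.sum())
E
python3 chk.py c1
```

```text
[ 0.44378606 -0.25833602  0.04937487] -0.09476169978537641 0.043323820758105626 [-0.20789892 -0.2146495  -2.14776086]
scene rim (-0.1, -0.06) x 3..97% [-0.086  -0.0828 -0.0808] 6
scene rim (-0.06, -0.045) x 3..97% [-0.0851 -0.0821 -0.0787] 23
scene rim (0.02, 0.05) x 3..97% [-0.0858 -0.0817 -0.0796] 19
scene rim (0.05, 0.08) x 3..97% [-0.0853 -0.0818 -0.0776] 32
scene bartop (-0.1, -0.06) x 3..97% [-0.1063 -0.1052 -0.1036] 36
scene bartop (-0.06, -0.045) x 3..97% [-0.1065 -0.1054 -0.0807] 16
scene bartop (0.02, 0.05) x 3..97% [-0.1071 -0.1046 -0.0804] 21
scene bartop (0.05, 0.08) x 3..97% [-0.1061 -0.1043 -0.0803] 31
top rim (0.02, 0.05) x 3..97% [-0.0863 -0.0833 -0.0804] 48
top rim (0.05, 0.08) x 3..97% [-0.086  -0.0831 -0.0804] 45
top bartop (0.02, 0.05) x 3..97% [-0.1346 -0.086  -0.0855] 13
top bartop (0.05, 0.08) x 3..97% [-0.1348 -0.1174 -0.0857] 25
```

Emit:
jog_arm(
  commands=[0,0,0.11,0,0,0,30,0,0,0.09,0,0,0,30,0,0,0,0,0,0,30,0,0,0,0,0,0,30],
)

```text
t: 61.82
tool_pos: [0.4436, -0.2588, 0.037]
tool_rot: [-3.138, 0.15, -0.001]
contact_force: [-1.1, -0.6, -2.6]
opening: 0.0428
grip_force: 42.0
```

```bash
python3 chk.py c2 | grep -v rim
```

```text
[ 0.44363182 -0.25876595  0.03697193] -0.095314285069386 0.042846691316188824 [-1.10306941 -0.59361393 -2.57507178]
scene bartop (-0.1, -0.06) x 3..97% [-0.1343 -0.117  -0.104 ] 201
scene bartop (-0.06, -0.045) x 3..97% [-0.1335 -0.1168 -0.0869] 75
scene bartop (0.02, 0.05) x 3..97% [-0.1336 -0.1172 -0.1041] 129
scene bartop (0.05, 0.08) x 3..97% [-0.1333 -0.1187 -0.081 ] 151
top bartop (0.02, 0.05) x 3..97% [-0.1343 -0.12   -0.0862] 245
top bartop (0.05, 0.08) x 3..97% [-0.1343 -0.1196 -0.0861] 247
```

View pics/c2scene.png

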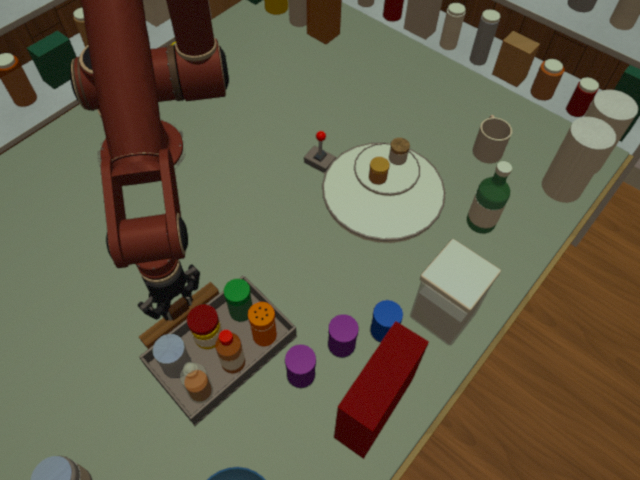

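The scene view shows the bar held parallel in front of the bin, from (145,335) to (215,295), with all condiments standing and the lever up at (321,137). I slide it towards the bin by the measured gap.

Emit:
jog_arm(
  commands=[0.09,0,0,0,0,0,30,0.09,0,0,0,0,0,30,0.09,0,0,0,0,0,30,0,0,0,0,0,0,30,0,0,0,0,0,0,30],
)

```text
t: 62.55
tool_pos: [0.4597, -0.2602, 0.0369]
tool_rot: [-3.138, 0.149, -0.0]
contact_force: [-0.2, -0.1, -2.5]
opening: 0.0432
grip_force: 42.0
```

```bash
python3 chk.py c3
```

```text
[ 0.45973593 -0.26020181  0.03692615] -0.09508213570697155 0.04322135187467378 [-0.1504652  -0.13242655 -2.45288106]
scene rim (-0.1, -0.06) x 3..97% [-0.0857 -0.0835 -0.0807] 6
scene rim (-0.06, -0.045) x 3..97% [-0.0886 -0.0816 -0.0782] 23
scene rim (0.02, 0.05) x 3..97% [-0.0849 -0.0819 -0.0786] 23
scene rim (0.05, 0.08) x 3..97% [-0.0861 -0.0819 -0.0781] 39
scene bartop (-0.1, -0.06) x 3..97% [-0.1176 -0.1086 -0.0999] 115
scene bartop (-0.06, -0.045) x 3..97% [-0.1179 -0.1067 -0.0989] 43
scene bartop (0.02, 0.05) x 3..97% [-0.1186 -0.1093 -0.0985] 62
scene bartop (0.05, 0.08) x 3..97% [-0.118  -0.1067 -0.0807] 96
top rim (0.02, 0.05) x 3..97% [-0.086  -0.0834 -0.0803] 33
top rim (0.05, 0.08) x 3..97% [-0.0857 -0.0832 -0.0803] 47
top bartop (0.02, 0.05) x 3..97% [-0.1185 -0.1044 -0.0862] 242
top bartop (0.05, 0.08) x 3..97% [-0.1178 -0.1033 -0.0866] 238
```

Emit:
jog_arm(
  commands=[0.02,0,0,0,0,0,30,0,0,0.03,0,0,0,30,0,0,0,0,0,0,30,0,0,0,0,0,0,60,0,0,0,0,0,0,60,0,0,0,0,0,0,60,0,0,-0.2,0,0,0,60,0,0,-0.4,0,0,0,60,0,0,-0.6,0,0,0,60,0,0,-0.8,0,0,0,60,0,0,-0.8,0,0,0,60,0,-0.8,-0.5,0,0,0,60,0,-0.9,0,0,0,0,60,0,-0.9,0,0,0,0,60,0,-0.9,0,0,0,0,60,0,-0.9,0,0,0,0,60,0,0,0,0,0,0,60,0,0,0,0,0,0,60],
)

```text
t: 64.9
tool_pos: [0.486, 0.002, 0.234]
tool_rot: [3.138, -0.149, 0.002]
contact_force: [0.1, -0.7, -0.6]
opening: 0.0597
grip_force: 0.0
```

```bash
python3 chk.py c4; python3 -c "
from p import *
im,W=check()
for s in [(.04,.086),(.04,0),(.04,-.086),(-.04,.086),(-.04,0),(-.04,-.086)]: inbin(W,*s)
from bar2 import bar
bar('top',(.46,-.26)); bar('scene',(.46,-.26))
P=W.reshape(-1,3);P=P[~np.isnan(P[:,0])]
d=P[(np.abs(P[:,2]-.05)<.003)&(np.abs(P[:,0]-.565)<.12)&(np.abs(P[:,1]+.257)<.16)];print(cv2.minAreaRect(np.ascontiguousarray(d[:,:2],dtype=np.float32)))
for i in (im,eyes.get_image('scene')):
  I=i['image'].astype(int); w=cloud(i); m=(I[...,0]>90)&(I[...,1]<.45*I[...,0])&(I[...,2]<.5*I[...,0]);b=w[m];b=b[np.hypot(b[:,0]-.385,b[:,1]-.274)<.06];print(len(b),b.mean(0))
print(tops(W,(.578,.324)),tops(W,(.577,.245)))
"
```

```text
[0.48602084 0.00204879 0.23398063] -0.09476899886057623 0.05970495674826047 [ 0.07043    -0.66705529 -0.55770003]
scene rim (-0.06, -0.045) x 3..97% [-0.0847 -0.0812 -0.0783] 25
scene rim (0.02, 0.05) x 3..97% [-0.086  -0.082  -0.0791] 23
scene rim (0.05, 0.08) x 3..97% [-0.0856 -0.0814 -0.0786] 41
scene bartop (-0.1, -0.06) x 3..97% [-0.1169 -0.1086 -0.1   ] 126
scene bartop (-0.06, -0.045) x 3..97% [-0.1175 -0.1064 -0.0974] 56
scene bartop (0.02, 0.05) x 3..97% [-0.1164 -0.1094 -0.0987] 80
scene bartop (0.05, 0.08) x 3..97% [-0.1167 -0.1067 -0.0818] 98
top rim (-0.1, -0.06) x 3..97% [-0.0862 -0.0835 -0.0807] 61
top rim (-0.06, -0.045) x 3..97% [-0.0862 -0.0839 -0.0803] 25
top rim (0.02, 0.05) x 3..97% [-0.0858 -0.0833 -0.0805] 50
top rim (0.05, 0.08) x 3..97% [-0.0861 -0.0835 -0.0802] 50
top bartop (-0.1, -0.06) x 3..97% [-0.1167 -0.1024 -0.0861] 307
top bartop (-0.06, -0.045) x 3..97% [-0.1171 -0.1053 -0.0861] 93
top bartop (0.02, 0.05) x 3..97% [-0.1167 -0.1026 -0.0887] 225
top bartop (0.05, 0.08) x 3..97% [-0.1165 -0.1025 -0.0859] 229
slot 0.04 0.086 at [0.0394 0.0794] size [0.0
[... 172 characters left out ...]
 at [-0.0423  0.0801] size [0.046 0.035] z 0.1048 458
slot -0.04 0 at [-0.0431 -0.0001] size [0.053 0.054] z 0.0958 907
slot -0.04 -0.086 at [-0.0384 -0.0858] size [0.052 0.053] z 0.0928 879
top bar c [ 0.4594 -0.2601] ang-90 -0.0957 ext 0.185 0.029 1191
scene bar c [ 0.4551 -0.2613] ang-90 -0.0957 ext 0.186 0.018 432
((0.5500109791755676, -0.25663891434669495), (0.2661965489387512, 0.1979113221168518), 84.74835205078125)
135 [0.38324076 0.2723092  0.11159718]
67 [0.38810261 0.26981989 0.11047127]
(array([0.5715, 0.3342]), array([0.5718, 0.3345]), array([0.039, 0.039]), np.float64(0.1573), 535) (array([0.5716, 0.2561]), array([0.5718, 0.256 ]), array([0.039, 0.039]), np.float64(0.1573), 525)
```

View pics/c4top.png

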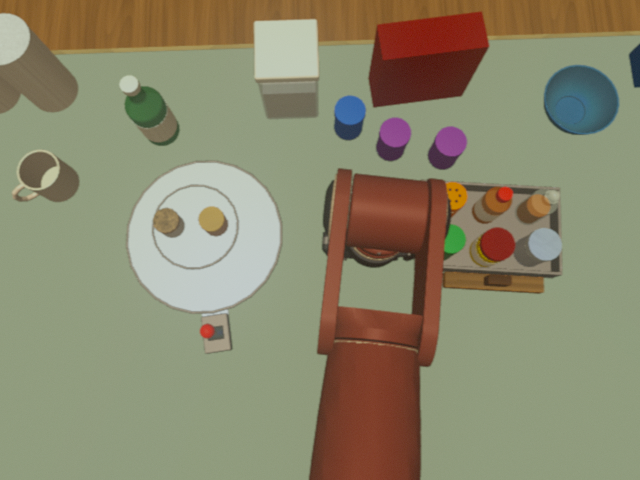

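```bash
python3 -c "
from p import *
for c in ('top','scene'):
  i=eyes.get_image(c); w=cloud(i).reshape(-1,3); d=w[(np.hypot(w[:,0]-.384,w[:,1]-.273)<.03)&(w[:,2]>.03)]
  for a,b in ((.03,.045),(.045,.06),(.06,.075),(.075,.09),(.09,.1),(.1,.106),(.106,.12)):
    k=d[(d[:,2]>a)&(d[:,2]<b)]; print(c,a,len(k),k.mean(0).round(4) if len(k) else '')
  if c=='scene': save('lev9.png',cv2.resize(i['image'][115:185,290:360],None,fx=6,fy=6,interpolation=cv2.INTER_CUBIC))
"
```

```text
top 0.03 103 [0.3814 0.2675 0.0334]
top 0.045 7 [0.3821 0.2692 0.0534]
top 0.06 0 
top 0.075 0 
top 0.09 2 [0.377  0.2643 0.0973]
top 0.1 24 [0.3814 0.2689 0.1043]
top 0.106 150 [0.3841 0.2725 0.1112]
scene 0.03 81 [0.3866 0.2691 0.0346]
scene 0.045 15 [0.385  0.2707 0.0541]
scene 0.06 16 [0.3852 0.2708 0.0686]
scene 0.075 13 [0.3844 0.2704 0.0817]
scene 0.09 4 [0.3903 0.2655 0.0978]
scene 0.1 20 [0.389  0.2669 0.104 ]
scene 0.106 65 [0.3861 0.2702 0.1118]
```

View pics/lev9.png

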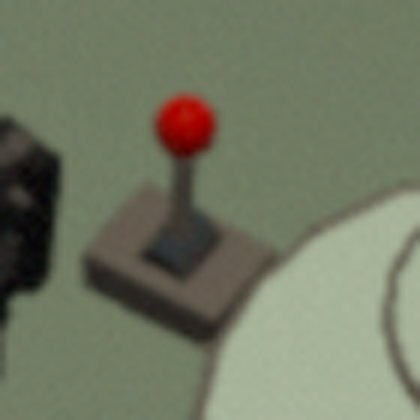

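The stem runs vertically (x 0.385, 0.385 and 0.384 going up), and the crop shows the ball at (186,126) above the pivot at (180,245). The bar is about 1 mm from the bin and parallel, and all six condiments stand in the bin. I hand the job in.

```bash
python3 -c "
from station import job
print(job.finish_job())"
```

```text
the job is handed in; nothing more can be done
None
```

I handed the job in at about 66 s of the 210 s, but the hand-in call gave no verdict. By my last camera measurements the lever stands upright, all six condiments stand upright in the bin, the stop bar lies about 1 mm from the bin's robot-side face and parallel to it, and the salt jar and honey pot stand on the upper tier.

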